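# Core up and close a small sand mould

### The job

Core up and close the small sand mould: stand the squat round-bellied core in the large pocket of the lower mould block and the straight-footed bottle-shaped core in its small pocket, lay the cover core flat on the block so that it seats on its two locating cones with a core neck in each of its end holes, and finally stand the pouring cup upright in the round recess in the middle of the cover. Leave the long-necked core and the broken core where they stand.

Things in the scene. Friction and masses are not known exactly. Their poses are not given: they have to be found in the camera images.
- drag: Lower mould block of bonded sand, fixed, 176 (its x) x 86 (y) x 44 mm; origin centre of underside, z up. Two round pockets 28 mm deep with bevelled mouths open in its flat top (parting face) on its x axis. Two locating cones stand on the top at (+14,-18) and (-14,+18) mm (x,y): 11 mm high, 9 mm wide at the foot, 4 mm at the tip.
- large_pocket (a point): Centre of the floor of the block's 52 mm wide pocket (46 mm from the block's middle, on its -x side), 16 mm above the table; its axes are the block's. Takes the 48 mm squat core.
- small_pocket (a point): Centre of the floor of the block's 44 mm wide pocket (46 mm from the block's middle, on its +x side), 16 mm above the table; its axes are the block's. Takes the 38 mm foot of the bottle core.
- squat_core: Squat sand core, 50 mm high, standing: round belly 48 mm wide up to 26 mm, then a straight neck 26 mm wide to the flat top (grasp there). Origin centre of underside, z up. 0.1 kg.
- bottle_core: Bottle-shaped sand core, 62 mm high, standing: straight-sided foot 38 mm wide, shoulder ending 29 mm up, then a straight neck 24 mm wide to the flat top (grasp there). Origin centre of underside, z up. 0.05 kg.
- cover_core: Sand slab 152 (its x) x 58 (y) x 36 mm, 0.3-0.55 kg, lying flat; origin centre of underside. On its x axis 46 mm either side of the middle a 34 mm hole goes through (for a core neck). Middle of its top: cup recess 40 mm wide, 10 mm deep (floor 26 mm above underside), 16 mm sprue hole in it. 12 mm blind holes underneath at (+14,-18), (-14,+18) mm fit the block's cones; fits either way round.
- coil_hose: Red coiled air hose, fixed: lies over a basin left of the work and rises to the ceiling; keep clear. From its origin (on the table under the coil) the coil runs up to 0.18 m high, from 0.12 m nearer the robot and 0.12 m right to 0.1 m farther and 0.1 m left; from there it climbs and goes straight up, about 0.17 m farther from the robot and 0.2 m left of the origin.
- pouring_cup: Open round pouring cup of bonded sand, 56 mm high, standing: foot 32 mm wide, flaring from 10 mm up to a straight-sided top band 48 mm wide from 28 mm up to the rim; wall 5 mm. Origin centre of underside, z up. 0.06 kg.
- long_neck_core: Not to be used: sand core 70 mm high with a 42 mm bulb and a thin neck 20 mm wide from 46 mm up, standing. Origin centre of underside.
- broken_core: Not to be used: broken-off, waisted sand core stub 48 mm wide and 59 mm high with a jagged top, standing. Origin centre of underside.
There are look-alikes about, which are no part of the job. Leave any blue or turquoise look-alike of the bottle_core alone.

How it is judged:
By the outcome, as a careful person would: the job done as asked, in the order asked, and still so for the second after the job is handed in, with the robot touching nothing.
It also fails if it takes over 131 s, if anything falls off the work surface, if the arm or the gripper's body presses on something with over 40 N, if the wrist force passes 120 N, or if a joint passes its speed limit or range.

### The arm

A 7-joint arm with a two-finger parallel gripper is mounted at the origin on the work surface; the furniture and walls round the work are solid. World frame = base frame: x ahead of the robot, y to its left, z up, the work surface at z = 0. Lengths are in m, angles in rad, forces in N, time in s.
With the tool pointing down it reaches from about 0.4 to 0.875 m from the base axis. Payload 6.5 kg.
Tool frame: the origin (TCP) lies between the finger pads; the fingertips stand 8 mm ahead of it and the grasp point (between the pads) lies 11 mm behind it; z points along the fingers, x is the direction in which the jaws open and shut, and the axes are right-handed (so a half turn about z gives the same grasp; the last joint's range is limited). The gripper opens to 85 mm and grips with 20 to 120 N. Pads are 22 mm wide; open, the fingers measure 114 mm over their backs; the gripper's body (76 mm by 85 mm) begins 54 mm behind the grasp point. The pads swing forward as they close: fully open they stand 13 mm farther back than shut.
Start: joints at [-1.27, 0.536, -0.004, 1.538, 0.003, 1.067, -0.071], TCP at [0.233, 0.607, 0.239] pointing down, gripper open.
Joint ranges: [-2.7, 2.7], [-0.37, 2.16], [-1.27, 1.26], [0.24, 2.4], [-1.31, 4.45], [0.19, 1.91], [-2.76, 2.76]. Speed limits (rad/s): [2.39, 2.39, 3.14, 3.14, 3.14, 3.14, 3.14].

### API

Orientations are given as a unit quaternion [x, y, z, w].
In Python, from bench import arm, grab_frame, get_calibration, ticket gives the robot as it stands.
- The arm moves only by the tool send_rows, never from a script. Its argument "moves" is a list of rows, each a list of 2 entries, a list of its own where there are three numbers: the shift along the tool's x, y, z in mm, then the turn about the tool's z in degrees. In form: [[[tx, ty, tz], spin], ...]. A call has 1 to 8 rows; each row is the pose to reach, as a shift and turn from the pose measured when the call began, along the tool's axes at that moment; what a row does not reach only later rows make up. A row lasts 1/10 s, in which the tool goes at most 50 mm and 8.59 degrees, less where a joint would pass 70% of its speed; a pose out of reach is approached as far as the arm can. A call with a gripper value outside its range is refused whole. "grip" is the closure, from -1 (fully open) to 1 (shut), so that 0 is half open, set as the call begins (left out, the last holds). The fingers move at their own pace and stop on an object; "force" is the grip in N (left out, the last holds). Time passes only in rows, so rows that repeat a pose let the fingers close. It gives the time, the measured TCP pose, the force and the opening at its end, in the units of the state.
- arm.sense(): the state, without advancing time (a new reading comes with each control period).
- grab_frame(name): name is "scene" or "top"; returns the picture (480x640x3 uint8, red, green, blue); there is no depth.
- get_calibration(name): a dict with "vertical_fov" (degrees; the focal length in pixels is half the picture's height over the tangent of half this angle, whatever the lens; pixels are square), "cx", "cy" (the principal point, pixels), "distortion" ([k1, k2, p1, p2, k3] as OpenCV has them; the pictures are not rectified), "world_from_camera" (4x4, takes a point from camera to world coordinates). Camera axes: x right, y down, z forward; pixel columns grow to the right and rows downward; lengths in m; the calibration is good to about 2 mm. A picture is of the moment at which its call begins. get_calibration takes no time and is no camera call.
- ticket.hand_in(): hands the job in, once; it reports no verdict.
The state is a dict: "t": time; "qpos": joint angles; "joint_velocities": joint speeds; "tau": joint torques, N m; "position": TCP position; "tool_rot": TCP orientation; "contact_force": force on the tool from outside, world axes, zero at the start; "ft_torque": the same for the moment, N m; "opening": opening from 0.0 (shut) to 1.0 (fully open).
Only numpy, scipy, OpenCV 4.12 (cv2) and the standard library are available. Lean on these libraries where they do the work, as an engineer would, in place of code of your own. Each camera call takes 0.05 s, during which the arm holds its last target.

## Working session

There is one attempt and no reset: what is moved stays moved. The work goes in short steps, Python scripts to look and compute and a tool call to move; the robot and the scene stay as the last step left them, time stands still between calls to the robot, and variables do not carry over. Pictures are saved under pics/ and viewed, and the job is handed in when it is done.

Besides the shell and the picture viewer there is one more tool, called after "Call:" as name(argument=value, ...), one argument or row to a line, values as JSON. send_rows: Moves the arm, as the interface text tells. Its arguments: {"type":"object","properties":{"moves":{"type":"array","items":{"type":"array"}},"grip":{"type":"number"},"force":{"type":"number"}},"required":["moves"]}

```bash
ls; mkdir -p pics
python3 - <<'E'
from bench import arm, grab_frame, get_calibration
import cv2
print(arm.sense())
for n in("scene","top"):
    cv2.imwrite(f"pics/{n}0.png",grab_frame(n)[:,:,::-1]); print(get_calibration(n))
E
```

```text
pics
{'t': 0.0, 'qpos': array([-1.27018517,  0.53718526, -0.00444351,  1.53889463,  0.00261452,
        1.0673196 , -0.07118837]), 'joint_velocities': array([-0.00263129, -0.00063033,  0.00065719,  0.00161708,  0.00090379,
       -0.00112457, -0.00111403]), 'tau': array([-1.31117276e-04, -5.83416259e+01,  1.04823232e+00, -2.59106952e+01,
        1.21954019e-02,  9.54271643e-03,  5.13555918e-06]), 'position': array([0.23290573, 0.60615501, 0.2383923 ]), 'tool_rot': array([ 8.24181691e-01,  5.66324756e-01, -6.99689002e-04,  5.66960868e-04]), 'contact_force': array([-0.03991663, -1.05428484, -0.21838907]), 'ft_torque': array([-0.06281383,  0.03357651,  0.03869559]), 'opening': 0.9989804855962426}
{'vertical_fov': 53.21653558175549, 'cx': 322.1325999729291, 'cy': 235.09090701754408, 'distortion': array([-0.06988315,  0.        ,  0.        ,  0.        ,  0.        ]), 'world_from_camera': array([[-3.83745504e-01,  7.23292319e-01, -5.74097213e-01,
         1.01168319e+00],
       [ 9.23438873e-01,  3.00443133e-01, -2.38735361e-01,
         1.08751641e-01],
       [-1.91887273e-04, -6.21757304e-01, -7.83209945e-01,
         7.04628719e-01],
       [ 0.00000000e+00,  0.00000000e+00,  0.00000000e+00,
         1.00000000e+00]])}
{'vertical_fov': 55.90882757525496, 'cx': 318.11137209029937, 'cy': 242.9802007152447, 'distortion': array([-0.02512044,  0.        ,  0.        ,  0.        ,  0.        ]), 'world_from_camera': array([[-0.01559493, -0.9929285 ,  0.11768515,  0.42279889],
       [-0.99979883,  0.01697008,  0.01069201, -0.10030409],
       [-0.01261353, -0.11749473, -0.9929934 ,  0.90759913],
       [ 0.        ,  0.        ,  0.        ,  1.        ]])}
```

View pics/scene0.png

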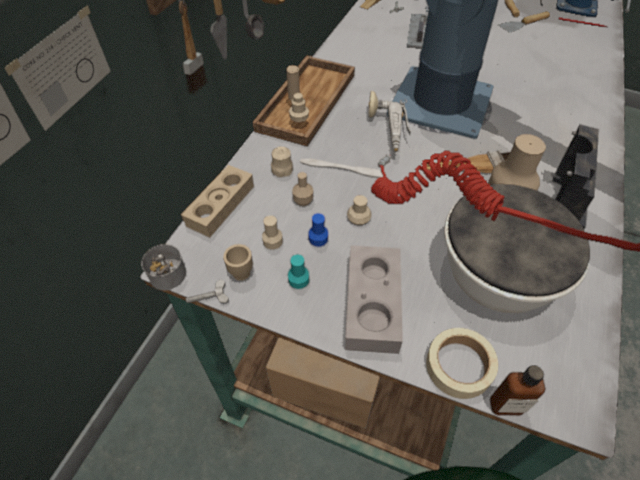

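View pics/top0.png

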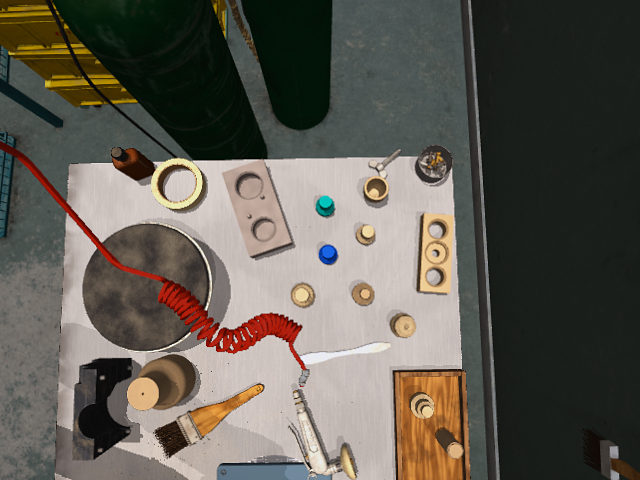

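The scene picture shows the block around (375,298) px, and the top picture shows it at (257,207). In the top picture the cover is at (436,253), the cup at (376,188), and there are cores at (367,234), (303,294), (363,293) and (404,325). I'll zoom in to tell the cores apart.

Run:
```python
import cv2
a=cv2.imread("pics/top0.png"); s=cv2.imread("pics/scene0.png")
cv2.imwrite("pics/tz.png",cv2.resize(a[145:345,210:470],None,fx=3,fy=3,interpolation=cv2.INTER_CUBIC))
cv2.imwrite("pics/sz.png",cv2.resize(s[135:355,170:420],None,fx=2.7,fy=2.7,interpolation=cv2.INTER_CUBIC))
```

```text
(no output)
```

View pics/tz.png

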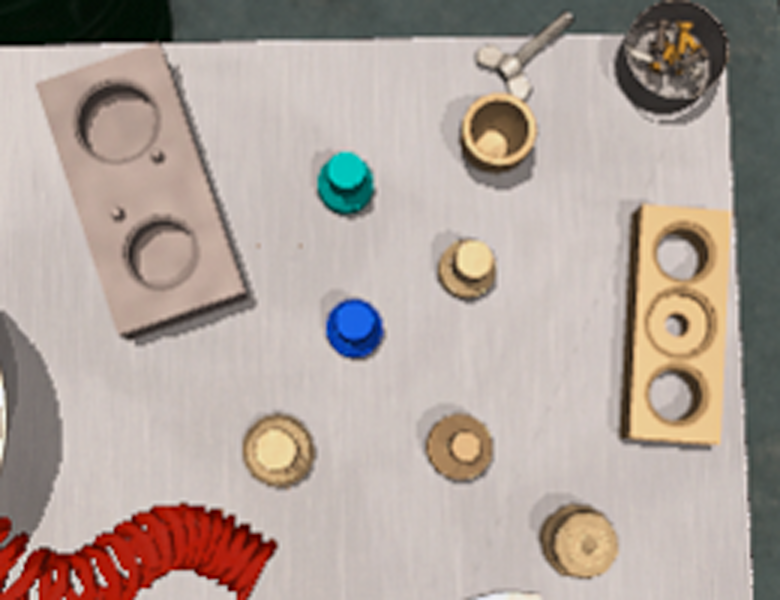

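View pics/sz.png

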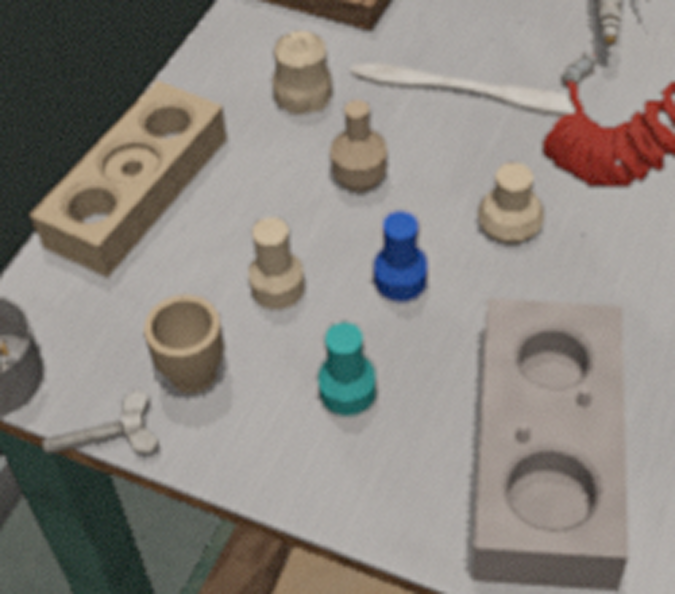

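Comparing with the scene view, the cores in the top picture are:
- **Squat core:** (303,294)
- **Bottle core:** (367,234)
- **Long-necked core:** (363,293)
- **Broken core:** (404,325)

The cup is at (376,188). The block's large pocket is at the far end, at (249,185). Next I'll fit the outlines in each camera separately.

```bash
cat > h.py <<'E'
import numpy as np, cv2
from scipy.optimize import minimize
from bench import arm, grab_frame, get_calibration
class Cam:
    def __init__(s,n):
        c=get_calibration(n); f=240/np.tan(np.radians(c["vertical_fov"]/2))
        s.K=np.array([[f,0,c["cx"]],[0,f,c["cy"]],[0,0,1.]]); s.d=np.array(c["distortion"],float)
        T=np.linalg.inv(c["world_from_camera"]); s.W=np.array(c["world_from_camera"])
        s.r=cv2.Rodrigues(T[:3,:3])[0]; s.t=T[:3,3]
    def proj(s,P): return cv2.projectPoints(np.asarray(P,float).reshape(-1,1,3),s.r,s.t,s.K,s.d)[0].reshape(-1,2)
    def back(s,uv,z):
        n=cv2.undistortPoints(np.array([[uv]],float),s.K,s.d).ravel()
        d=s.W[:3,:3]@[n[0],n[1],1]; o=s.W[:3,3]; return o+d*(z-o[2])/d[2]
def circ(x,y,z,r,n=90):
    a=np.linspace(0,2*np.pi,n,endpoint=False); return np.c_[x+r*np.cos(a),y+r*np.sin(a),np.full(n,z)]
def rect(x,y,yaw,z,L,W,n=40):
    u=np.linspace(-.96,.96,n); o=np.ones(n)
    p=np.vstack([np.c_[u*L/2,o*W/2],np.c_[u*L/2,-o*W/2],np.c_[o*L/2,u*W/2],np.c_[-o*L/2,u*W/2]])
    c,s=np.cos(yaw),np.sin(yaw); return np.c_[p@[[c,s],[-s,c]]+[x,y],np.full(len(p),z)]
def loc(x,y,yaw,px,py):
    c,s=np.cos(yaw),np.sin(yaw); return x+c*px-s*py, y+s*px+c*py
def gmag(img,sig=1.0):
    g=cv2.GaussianBlur(cv2.cvtColor(img,cv2.COLOR_RGB2LAB).astype(np.float32),(0,0),sig)
    m=sum(cv2.Sobel(g[...,k],cv2.CV_32F,1,0)**2+cv2.Sobel(g[...,k],cv2.CV_32F,0,1)**2 for k in range(3))
    return np.minimum(np.sqrt(m),120)
def score(cam,G,P):
    uv=cam.proj(P).astype(np.float32)
    return cv2.remap(G,uv[:,0].reshape(-1,1),uv[:,1].reshape(-1,1),cv2.INTER_LINEAR).mean()
def fit(cam,img,model,x0,step=(.004,)):
    best=None
    for sig in (2.0,1.0):
        G=gmag(img,sig); f=lambda p:-score(cam,G,model(*p))
        st=np.array(step)*(1 if sig>1.5 else .4)
        sim=np.vstack([x0]+[np.array(x0)+np.eye(len(x0))[i]*st[i] for i in range(len(x0))])-st/3
        r=minimize(f,x0,method="Nelder-Mead",options=dict(initial_simplex=sim,xatol=1e-5,fatol=1e-4)); x0=r.x
    return r.x,-r.fun
E
cat > m.py <<'E'
from h import *
import sys
tag=sys.argv[1]
S={n:(Cam(n),grab_frame(n)) for n in("top","scene")}
T=S["top"][0]; Im={n:S[n][1].copy() for n in S}
def go(name,model,x0,step):
    for n in S:
        r,f=fit(*S[n],model,x0,step); print(name,n,np.round(r,4),round(f,1))
        for u in S[n][0].proj(model(*r)): pass
        big[n].append(S[n][0].proj(model(*r)))
big={n:[] for n in S}
ini=dict(squat=((301,294),.050,.013),bottle=((368,231),.062,.012),cup=((376,188),.056,.024),longn=((365,293),.07,.010))
for k,(uv,z,r) in ini.items():
    p=T.back(uv,z); go(k,lambda x,y:circ(x,y,z,r),[p[0],p[1]],(.004,.004))
p=T.back((436,253),.036); q=np.array(T.back((437,231),.036))-T.back((434,277),.036)
def cov(x,y,w): return np.vstack([rect(x,y,w,.036,.152,.058)]+[circ(*loc(x,y,w,a,0),.036,r,60) for a,r in((0,.02),(.046,.017),(-.046,.017))])
go("cover",cov,[p[0],p[1],np.arctan2(q[1],q[0])],(.004,.004,.05))
a=T.back((249,185),.044);b=T.back((264,230),.044);m=(a+b)/2;w=np.arctan2(b[1]-a[1],b[0]-a[0])
go("drag",lambda x,y,w:rect(x,y,w,.044,.176,.086),[m[0],m[1],w],(.004,.004,.05))
for n,(x0,x1,y0,y1) in dict(top=(210,470,145,345),scene=(170,420,135,355)).items():
    v=cv2.resize(S[n][1][y0:y1,x0:x1,::-1],None,fx=3,fy=3 if n=="top" else 2.7,interpolation=cv2.INTER_CUBIC) if 0 else cv2.resize(S[n][1][y0:y1,x0:x1,::-1],None,fx=2.7,fy=2.7,interpolation=cv2.INTER_CUBIC)
    for c in big[n]:
        for u in c: cv2.circle(v,tuple(int(t) for t in ((u-[x0,y0]+.5)*2.7)),1,(0,0,255),-1)
    cv2.imwrite(f"pics/{n}_{tag}.png",v)
E
python3 m.py a
```

```text
squat top [ 0.4277 -0.0556] 109.8
squat scene [ 0.4301 -0.0575] 77.6
bottle top [ 0.5438 -0.1847] 108.5
bottle scene [ 0.5464 -0.1845] 72.8
cup top [ 0.6229 -0.2005] 111.5
cup scene [ 0.6323 -0.2024] 89.7
longn top [ 0.428 -0.181] 89.5
longn scene [ 0.445  -0.1669] 104.0
cover top [ 0.5046 -0.3209 -0.1076] 101.7
cover scene [ 0.5054 -0.3193 -0.0975] 99.0
drag top [ 0.5983  0.03   -2.8238] 97.3
drag scene [ 0.5994  0.0293 -2.8218] 65.2
```

View pics/top_a.png

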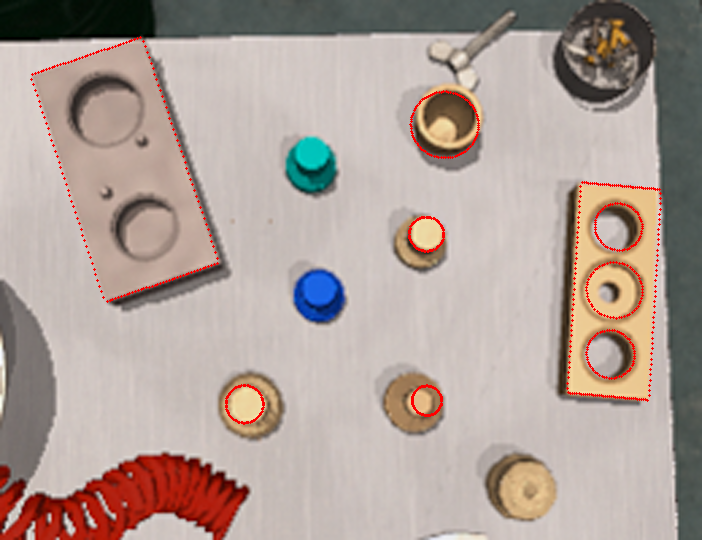

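View pics/scene_a.png

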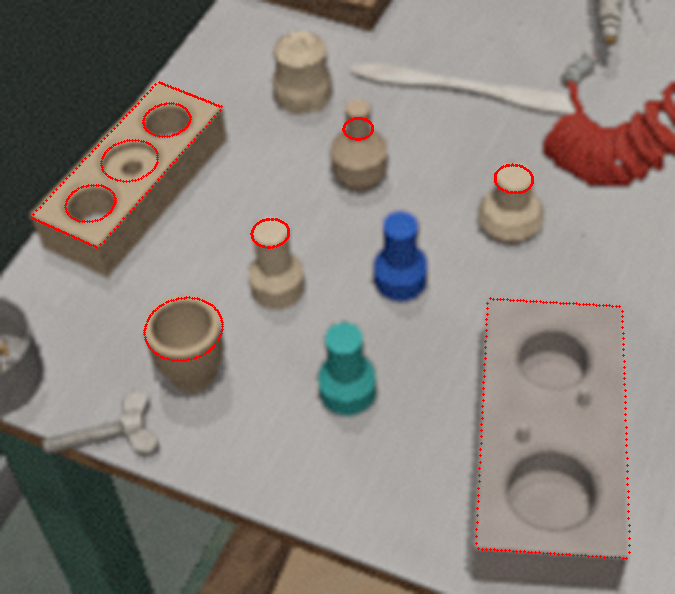

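The fits sit on the edges in both pictures, except the long-neck fit, which I don't need, and the cup in the top view. I'll refit the cup with both of its rim circles. I'll also check the hose near the squat core.

Run:
```python
from h import *
for n,f in(("top","top0"),("scene","scene0")):
    c=Cam(n); im=cv2.imread(f"pics/{f}.png")[:,:,::-1].copy()
    print(n,fit(c,im,lambda x,y:np.vstack([circ(x,y,.056,.024),circ(x,y,.056,.019)]),[.630,-.202],(.003,.003)))
    for z in (.1,.14): 
        pass
t=cv2.imread("pics/top0.png")[270:390,150:350]; s=cv2.imread("pics/scene0.png")[130:230,350:550]
v=np.vstack([cv2.resize(t,(700,420),interpolation=2)[:300+100],cv2.resize(s,(700,350),interpolation=2)[:200+150]])
cv2.imwrite("pics/coil.png",cv2.resize(v,None,fx=.78,fy=.78))
```

```text
top (array([ 0.62770826, -0.20252101]), np.float64(106.67141723632812))
scene (array([ 0.63213448, -0.20207816]), np.float64(92.63847351074219))
```

View pics/coil.png

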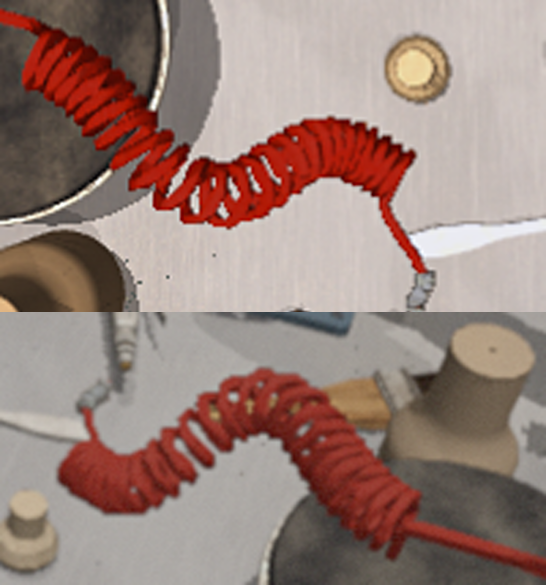

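```bash
cat >> h.py <<'E'
def tri(uvt,uvs):
    A=[];b=[]
    o=[];d=[]
    for n,uv in(("top",uvt),("scene",uvs)):
        c=Cam(n); p=c.back(uv,0); o.append(c.W[:3,3]); v=p-c.W[:3,3]; d.append(v/np.linalg.norm(v))
    M=sum(np.eye(3)-np.outer(v,v) for v in d); B=sum((np.eye(3)-np.outer(v,v))@q for v,q in zip(d,o))
    return np.linalg.solve(M,B)
E
python3 - <<'E'
from h import *
np.set_printoptions(suppress=True,precision=3)
print("vase",tri((143,393),(532,148)))
T=Cam("top")
for uv in((301,325),(271,313),(232,350),(196,320),(170,280)):print(uv,[T.back(uv,z)[:2] for z in(.04,.1,.18)])
print("hose joint at basin",tri((165,279),(502,208)))
print("coil hi",tri((205,335),(443,160)))
print("basin",T.back((85,285),.1),T.back((215,285),.1))
print("hose left",[T.back((5,145),z) for z in (.3,.4,.5)])
E
```

```text
vase [0.266 0.206 0.137]
(301, 325) [array([ 0.37 , -0.056]), array([ 0.373, -0.059]), array([ 0.378, -0.063])]
(271, 313) [array([0.393, 0.001]), array([ 0.395, -0.006]), array([ 0.398, -0.016])]
(232, 350) [array([0.325, 0.075]), array([0.332, 0.063]), array([0.341, 0.047])]
(196, 320) [array([0.382, 0.144]), array([0.385, 0.127]), array([0.388, 0.105])]
(170, 280) [array([0.459, 0.196]), array([0.456, 0.175]), array([0.453, 0.148])]
hose joint at basin [0.455 0.172 0.154]
coil hi [0.367 0.081 0.151]
basin [0.449 0.33  0.1  ] [0.446 0.094 0.1  ]
hose left [array([0.643, 0.349, 0.3  ]), array([0.606, 0.275, 0.4  ]), array([0.57 , 0.201, 0.5  ])]
```

```bash
cat > w.py <<'E'
import sys; from h import *
from scipy.spatial.transform import Rotation as R
s=arm.sense(); r=R.from_quat(s["tool_rot"]); X=r.as_matrix()
yaw=np.degrees(np.arctan2(X[1,0],X[0,0]))
print("t",round(s["t"],2),"p",np.round(s["position"],4),"yaw",round(yaw,2),"zax",np.round(X[:,2],4),"open",round(s["opening"],3),"F",np.round(s["contact_force"],1),"q",np.round(s["qpos"],2))
for a in sys.argv[1:]:
    v=[float(t) for t in a.split(",")]
    d=r.inv().apply(np.array(v[:3])-s["position"])*1000
    sp="" if len(v)<4 else round(-((v[3]-yaw+90)%180-90),1)
    print(a,"->",np.round(d,1),sp)
E
python3 w.py .27,.45,.35 .34,.30,.35 .40,.12,.33 .429,-.0565,.30 .429,-.0565,.15
```

```text
t 0.2 p [0.233  0.6064 0.2387] yaw 68.99 zax [-3.e-04 -1.e-03 -1.e+00] open 1.003 F [0.3 0.2 1.1] q [-1.27  0.54 -0.    1.54  0.    1.07 -0.07]
.27,.45,.35 -> [-132.9   90.7 -111.1] 
.34,.30,.35 -> [-247.8  209.8 -111. ] 
.40,.12,.33 -> [-394.3  330.3  -90.8] 
.429,-.0565,.30 -> [-548.6  420.7  -60.6] 
.429,-.0565,.15 -> [-548.5  420.7   89.4]
```

Call:
send_rows(
  moves=[
    [[-30, 20, -40], 0],
    [[-60, 40, -75], 0],
    [[-95, 65, -105], 0],
    [[-130, 90, -111], 0],
    [[-160, 120, -111], 0],
    [[-190, 150, -111], 0],
    [[-220, 180, -111], 0],
    [[-248, 210, -111], 0],
  ],
  grip=-0.2,
  force=30,
)

```text
t: 1.0
position: [0.3405, 0.2978, 0.3501]
tool_rot: [0.824, 0.566, -0.0, 0.0]
contact_force: [0.4, 0.7, 0.4]
opening: 0.598
```

```bash
python3 w.py .40,.12,.33 .429,-.0565,.30
```

```text
t 1.0 p [0.3405 0.2978 0.3501] yaw 68.98 zax [-2.e-04 -8.e-04 -1.e+00] open 0.598 F [0.4 0.7 0.4] q [-0.94  0.07  0.13  1.9  -0.01  1.17  0.4 ]
.40,.12,.33 -> [-144.6  119.3   20.2] 
.429,-.0565,.30 -> [-298.9  209.7   50.4]
```

Call:
send_rows(
  moves=[
    [[-36, 30, 5], 0],
    [[-72, 60, 10], 0],
    [[-108, 90, 15], 0],
    [[-144, 119, 20], 0],
    [[-183, 142, 25], 0],
    [[-222, 165, 30], 0],
    [[-260, 187, 40], 0],
    [[-299, 210, 50], 0],
  ],
)

```text
t: 1.8
position: [0.4292, -0.0583, 0.3003]
tool_rot: [0.824, 0.566, 0.0, 0.0]
contact_force: [0.4, 1.0, -0.1]
opening: 0.596
```

```bash
python3 w.py .429,-.0565,.10  .429,-.0565,.038
python3 - <<'E'
from h import *
for n,b in(("top",(210,470,145,345)),("scene",(250,500,90,290))):
    im=grab_frame(n); cv2.imwrite(f"pics/{n}_b.png",cv2.resize(im[b[2]:b[3],b[0]:b[1],::-1],None,fx=3,fy=3,interpolation=2))
E
```

```text
t 1.8 p [ 0.4292 -0.0583  0.3003] yaw 69.01 zax [ 9.e-04 -2.e-04 -1.e+00] open 0.596 F [ 0.4  1.  -0.1] q [-0.48  0.08  0.54  2.03 -0.05  1.04  1.29]
.429,-.0565,.10 -> [  1.6  -1.  200.3] 
.429,-.0565,.038 -> [  1.6  -1.1 262.3]
```

View pics/scene_b.png

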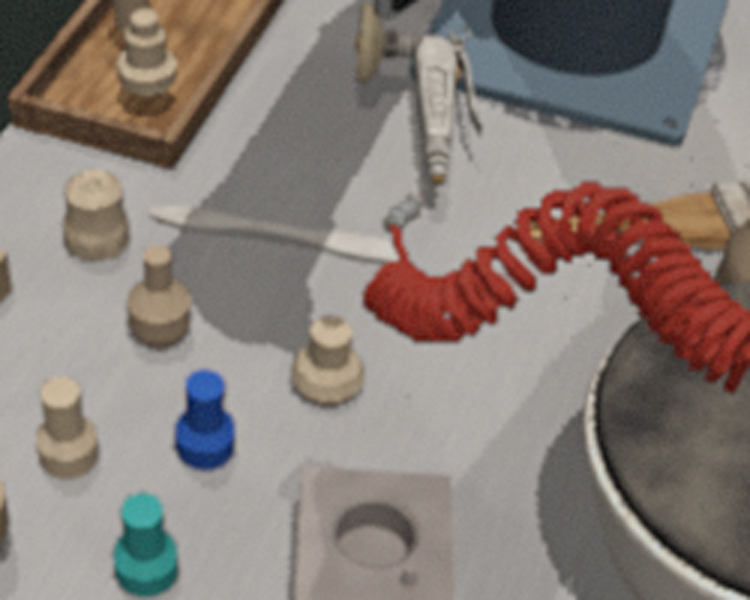

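View pics/top_b.png

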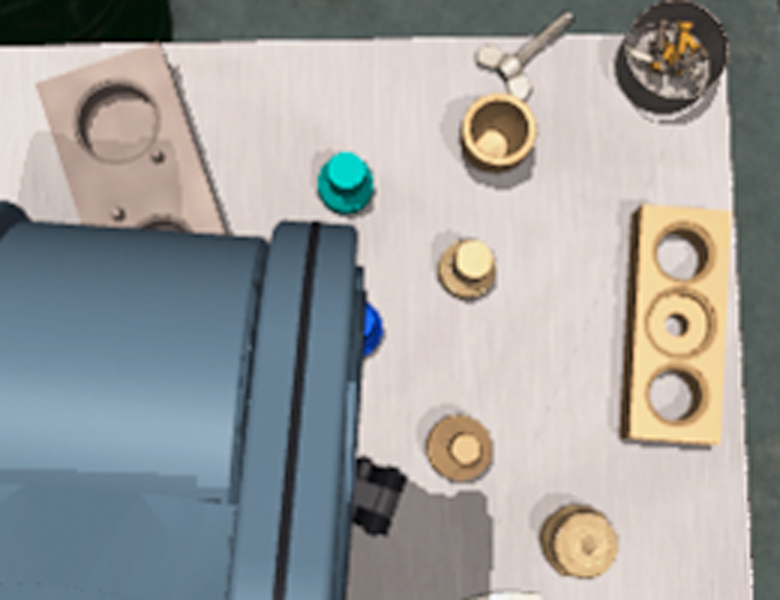

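Call:
send_rows(
  moves=[
    [[2, -1, 40], 0],
    [[2, -1, 80], 0],
    [[2, -1, 120], 0],
    [[2, -1, 160], 0],
    [[2, -1, 190], 0],
    [[2, -1, 215], 0],
    [[2, -1, 215], 0],
  ],
)

```text
t: 2.6
position: [0.426, -0.0604, 0.0824]
tool_rot: [0.827, 0.563, -0.004, -0.001]
contact_force: [0.3, -0.4, 0.1]
opening: 0.604
```

```bash
python3 w.py .429,-.0565,.038
python3 - <<'E'
from h import *
for n,b in(("top",(210,470,145,345)),("scene",(300,460,120,240))):
    im=grab_frame(n); cv2.imwrite(f"pics/{n}_c.png",cv2.resize(im[b[2]:b[3],b[0]:b[1],::-1],None,fx=4 if n=="scene" else 3,fy=4 if n=="scene" else 3,interpolation=2))
E
```

```text
t 2.6 p [ 0.426  -0.0604  0.0824] yaw 68.49 zax [-0.0067 -0.0029 -1.    ] open 0.604 F [ 0.3 -0.4  0.1] q [-0.3   0.48  0.4   2.22 -0.37  0.51  1.58]
.429,-.0565,.038 -> [ 5.   1.6 44.4]
```

View pics/scene_c.png

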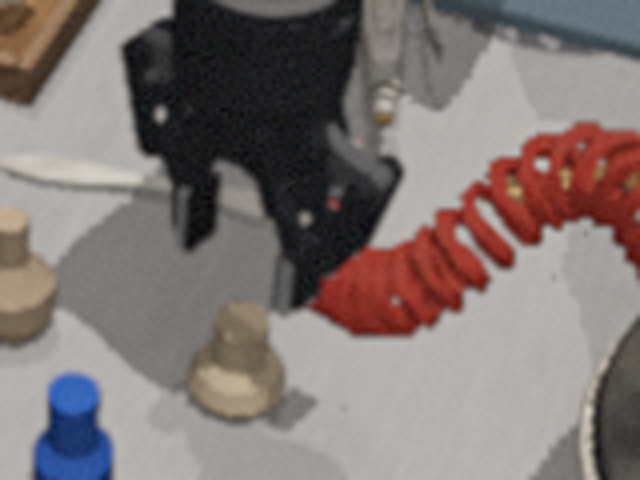

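Run:
```python
from h import *
from scipy.spatial.transform import Rotation as R
s=arm.sense();X=R.from_quat(s["tool_rot"]).as_matrix();p=s["position"]
c=Cam("scene")
for o in(0,.0255,-.0255): print(o,(c.proj(p+X[:,0]*o+X[:,2]*.0)-[300,120])*4)
print((c.proj([.429,-.0565,.05])-[300,120])*4)
```

```text
0 [[238.49994008 265.19475383]]
0.0255 [[281.6706469  294.10782668]]
-0.0255 [[196.39807567 237.02686976]]
[[242.13414166 321.98265881]]
```

The projected fingertips land on the ones in the picture, at about (285,300) and (193,242) in the crop. So the calibration agrees with the arm. The core's neck top is at (242,320), below the jaws. Descending now.

Call:
send_rows(
  moves=[
    [[4, 1, 10], 0],
    [[5, 2, 20], 0],
    [[5, 2, 30], 0],
    [[5, 2, 40], 0],
    [[5, 2, 44], 0],
    [[5, 2, 44], 0],
    [[5, 2, 44], 0],
  ],
)

```text
t: 3.4
position: [0.4318, -0.0572, 0.041]
tool_rot: [0.827, 0.562, -0.002, 0.001]
contact_force: [0.5, -0.1, 0.1]
opening: 0.6
```

```bash
python3 w.py .429,-.0565,.038
```

```text
t 3.4 p [ 0.4318 -0.0572  0.041 ] yaw 68.45 zax [-0.0018 -0.003  -1.    ] open 0.6 F [ 0.5 -0.1  0.1] q [-0.24  0.57  0.33  2.22 -0.43  0.42  1.63]
.429,-.0565,.038 -> [-0.3 -2.8  3. ]
```

Call:
send_rows(
  moves=[
    [[0, -3, 3], 0],
    [[0, -3, 3], 0],
    [[0, -3, 3], 0],
  ],
)

```text
t: 3.7
position: [0.4289, -0.0561, 0.0381]
tool_rot: [0.827, 0.562, -0.002, 0.001]
contact_force: [-0.6, -0.5, 0.2]
opening: 0.598
```

Call:
send_rows(
  moves=[
    [[0, 0, 0], 0],
    [[0, 0, 0], 0],
    [[0, 0, 0], 0],
    [[0, 0, 0], 0],
    [[0, 0, 0], 0],
    [[0, 0, 0], 0],
    [[0, 0, 0], 0],
  ],
  grip=1,
  force=30,
)

```text
t: 4.4
position: [0.4292, -0.0561, 0.0383]
tool_rot: [0.827, 0.562, -0.001, 0.001]
contact_force: [-0.8, 0.3, 5.0]
opening: 0.28
```

```bash
python3 w.py .429,-.0565,.038 .50,-.03,.2
```

```text
t 4.4 p [ 0.4292 -0.0561  0.0383] yaw 68.44 zax [-0.0011 -0.0029 -1.    ] open 0.28 F [-0.8  0.3  5. ] q [-0.24  0.57  0.32  2.22 -0.44  0.41  1.63]
.429,-.0565,.038 -> [-0.4 -0.   0.3] 
.50,-.03,.2 -> [  49.8   56.3 -161.9]
```

Call:
send_rows(
  moves=[
    [[0, 0, -10], 0],
    [[0, 0, -25], 0],
    [[0, 0, -45], 0],
    [[0, 0, -70], 0],
    [[0, 0, -95], 0],
    [[0, 0, -95], 0],
  ],
)

```text
t: 5.0
position: [0.4309, -0.0559, 0.1358]
tool_rot: [0.827, 0.562, 0.001, 0.002]
contact_force: [1.0, 0.9, -1.0]
opening: 0.285
```

```bash
python3 w.py .60,.03,.16,108.3 .6425,.044,.11,108.3
python3 - <<'E'
from h import *
b=(300,460,100,240)
im=grab_frame("scene"); cv2.imwrite(f"pics/scene_d.png",cv2.resize(im[b[2]:b[3],b[0]:b[1],::-1],None,fx=4,fy=4,interpolation=2))
E
```

```text
t 5.0 p [ 0.4309 -0.0559  0.1358] yaw 68.45 zax [ 0.0035 -0.0024 -1.    ] open 0.285 F [ 1.   0.9 -1. ] q [-0.39  0.37  0.49  2.19 -0.29  0.63  1.5 ]
.60,.03,.16,108.3 -> [142.  125.8 -23.8] -39.9
.6425,.044,.11,108.3 -> [170.7 160.   26.3] -39.9
```

View pics/scene_d.png

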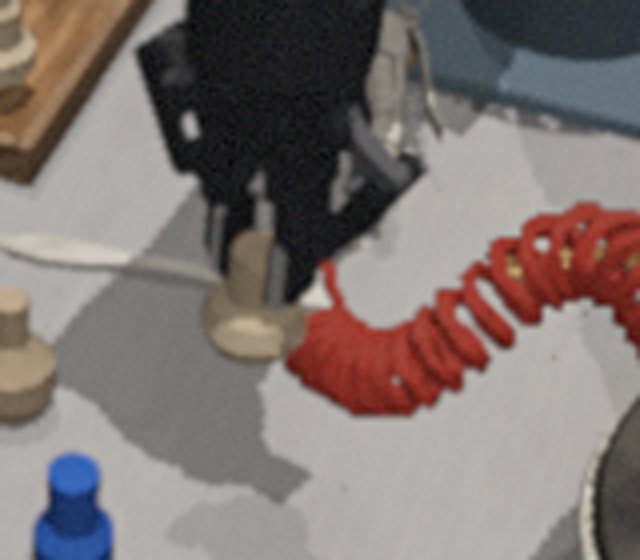

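Call:
send_rows(
  moves=[
    [[6, 20, -10], 0],
    [[20, 45, -24], -5],
    [[40, 65, -24], -10],
    [[60, 80, -24], -15],
    [[82, 94, -24], -21],
    [[104, 107, -24], -28],
    [[125, 117, -24], -34],
    [[142, 126, -24], -40],
  ],
)

```text
t: 5.85
position: [0.5991, 0.0316, 0.1569]
tool_rot: [0.582, 0.813, -0.001, 0.0]
contact_force: [-0.2, 0.2, -0.6]
opening: 0.287
```

```bash
python3 w.py .6425,.044,.11,108.3
```

```text
t 5.85 p [0.5991 0.0316 0.1569] yaw 108.76 zax [-0.001 -0.002 -1.   ] open 0.287 F [-0.2  0.2 -0.6] q [-0.34  0.56  0.29  1.76 -0.2   0.85  1.94]
.6425,.044,.11,108.3 -> [-2.1 45.1 46.8] 0.5
```

Call:
send_rows(
  moves=[
    [[-1, 20, 10], 0],
    [[-2, 38, 25], 0],
    [[-2, 45, 40], 0],
    [[-2, 45, 47], 0],
    [[-2, 45, 47], 0],
    [[-2, 45, 47], 0],
  ],
)

```text
t: 6.45
position: [0.6416, 0.0436, 0.1096]
tool_rot: [0.583, 0.813, -0.002, -0.0]
contact_force: [-0.0, -0.4, -1.0]
opening: 0.286
```

```bash
python3 w.py .6425,.044,.054
cat > snap.py <<'E'
import sys; from h import *
# snap.py tag cam x0 x1 y0 y1 scale [circles x,y,z,r ...]
tag,n=sys.argv[1:3]; x0,x1,y0,y1=map(int,sys.argv[3:7]); k=float(sys.argv[7])
im=grab_frame(n); cv2.imwrite(f"pics/raw_{tag}_{n}.png",im[:,:,::-1])
v=cv2.resize(im[y0:y1,x0:x1,::-1],None,fx=k,fy=k,interpolation=2); c=Cam(n)
for a in sys.argv[8:]:
    for u in c.proj(circ(*[float(t) for t in a.split(",")])):
        cv2.circle(v,tuple(int(t) for t in (u-[x0,y0]+.5)*k),1,(0,0,255),-1)
cv2.imwrite(f"pics/{tag}_{n}.png",v)
E
python3 snap.py e scene 310 450 180 360 4 .6425,.044,.044,.026 .6425,.044,.072,.0235
```

```text
t 6.45 p [0.6416 0.0436 0.1096] yaw 108.74 zax [-0.0021 -0.0022 -1.    ] open 0.286 F [-0.  -0.4 -1. ] q [-0.32  0.69  0.27  1.66 -0.23  0.83  1.94]
.6425,.044,.054 -> [ 0.1  1.1 55.6]
```

View pics/e_scene.png

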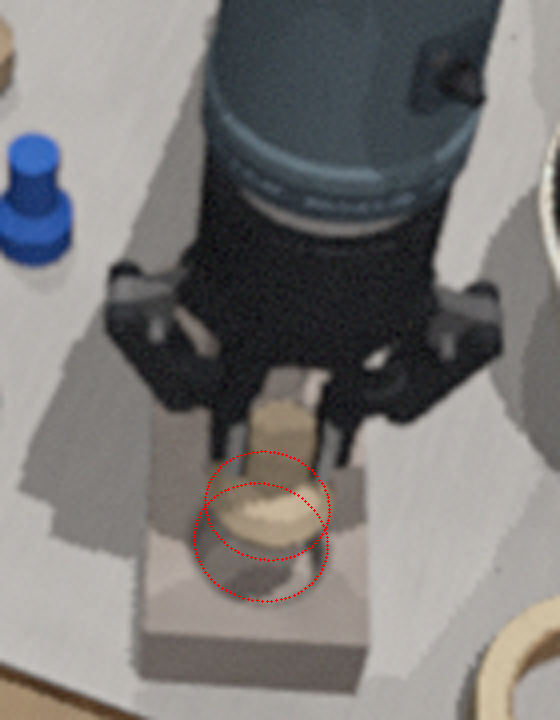

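The core hangs above the large pocket: belly centre about (270,505), pocket mouth about (263,543), and the fitted circles lie on both. Lowering slowly.

Call:
send_rows(
  moves=[
    [[0, 1, 10], 0],
    [[0, 1, 20], 0],
    [[0, 1, 27], 0],
    [[0, 1, 32], 0],
    [[0, 1, 36], 0],
    [[0, 1, 36], 0],
  ],
)

```text
t: 7.1
position: [0.6426, 0.0439, 0.0735]
tool_rot: [0.583, 0.813, -0.001, -0.0]
contact_force: [0.1, 0.3, -0.2]
opening: 0.286
```

```bash
python3 w.py .6425,.044,.054; python3 snap.py f scene 310 450 180 360 4 .6425,.044,.044,.026
```

```text
t 7.1 p [0.6426 0.0439 0.0735] yaw 108.74 zax [-0.002  -0.0022 -1.    ] open 0.286 F [ 0.1  0.3 -0.2] q [-0.31  0.74  0.25  1.66 -0.24  0.77  1.95]
.6425,.044,.054 -> [ 0.1  0.  19.5]
```

View pics/f_scene.png

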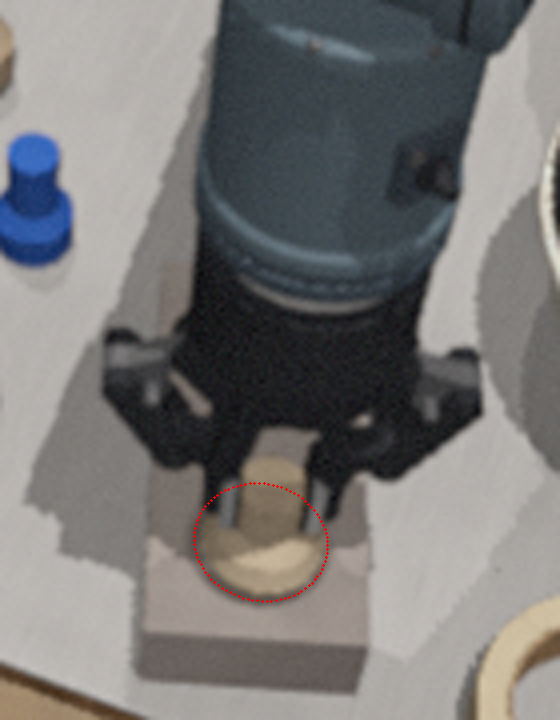

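Call:
send_rows(
  moves=[
    [[0, 0, 5], 0],
    [[0, 0, 10], 0],
    [[0, 0, 14], 0],
    [[0, 0, 17], 0],
    [[0, 0, 19], 0],
    [[0, 0, 19], 0],
  ],
)

```text
t: 7.75
position: [0.6429, 0.0439, 0.0548]
tool_rot: [0.583, 0.813, -0.001, 0.0]
contact_force: [0.3, -0.1, -0.4]
opening: 0.285
```

```bash
python3 w.py .6425,.044,.054
```

```text
t 7.75 p [0.6429 0.0439 0.0548] yaw 108.73 zax [-0.0014 -0.0021 -1.    ] open 0.285 F [ 0.3 -0.1 -0.4] q [-0.31  0.77  0.25  1.67 -0.25  0.74  1.96]
.6425,.044,.054 -> [ 0.2 -0.3  0.8]
```

Call:
send_rows(
  moves=[
    [[0, 0, 1], 0],
    [[0, 0, 1], 0],
    [[0, 0, 1], 0],
  ],
)

```text
t: 8.05
position: [0.6433, 0.0439, 0.0544]
tool_rot: [0.583, 0.813, -0.001, 0.0]
contact_force: [-0.2, 0.0, 3.9]
opening: 0.282
```

Call:
send_rows(
  moves=[
    [[0, 0, 0], 0],
    [[0, 0, 0], 0],
    [[0, 0, 0], 0],
    [[0, 0, 0], 0],
  ],
  grip=0,
)

```text
t: 8.45
position: [0.6432, 0.0439, 0.0542]
tool_rot: [0.583, 0.813, -0.001, 0.0]
contact_force: [-0.2, -0.5, 0.3]
opening: 0.499
```

Call:
send_rows(
  moves=[
    [[0, 0, -10], 0],
    [[0, 0, -30], 0],
    [[0, 0, -60], 0],
    [[0, 0, -100], 0],
    [[0, 0, -130], 0],
    [[0, 0, -130], 0],
  ],
)

```text
t: 9.05
position: [0.6465, 0.044, 0.19]
tool_rot: [0.583, 0.813, 0.002, 0.004]
contact_force: [-0.1, -0.1, 1.2]
opening: 0.499
```

```bash
python3 w.py .6,-.08,.185,50 .545,-.1846,.15,50 .545,-.1846,.046; python3 snap.py g scene 310 450 180 360 4 .6425,.044,.066,.013
```

```text
t 9.05 p [0.6465 0.044  0.19  ] yaw 108.71 zax [ 8.4e-03 -9.0e-04 -1.0e+00] open 0.499 F [-0.1 -0.1  1.2] q [-0.34  0.59  0.3   1.61 -0.2   0.96  1.92]
.6,-.08,.185,50 -> [-102.5  -83.9    4.7] 58.7
.545,-.1846,.15,50 -> [-183.8 -169.8   39.3] 58.7
.545,-.1846,.046 -> [-183.5 -170.6  143.3]
```

View pics/g_scene.png

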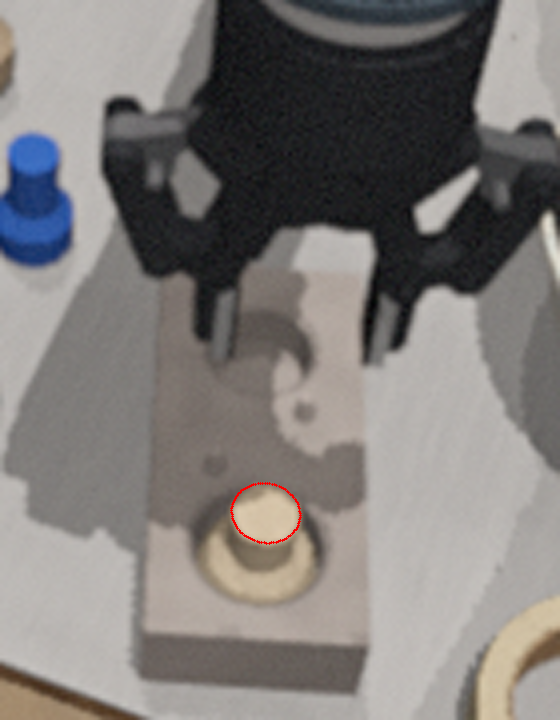

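The squat core is seated: neck top about (266,513) px, right on the prediction. Next is the bottle core.

Call:
send_rows(
  moves=[
    [[-30, -20, 0], 0],
    [[-65, -45, 0], 0],
    [[-100, -75, 0], 0],
    [[-130, -105, 10], 0],
    [[-155, -135, 20], 0],
    [[-175, -160, 30], 0],
    [[-184, -170, 45], 0],
    [[-184, -170, 60], 0],
  ],
  grip=-0.1,
)

```text
t: 9.9
position: [0.5413, -0.1873, 0.1261]
tool_rot: [0.584, 0.811, -0.0, 0.002]
contact_force: [0.0, 0.5, -0.6]
opening: 0.55
```

```bash
python3 w.py .545,-.1846,.076 .545,-.1846,.046,108.7
```

```text
t 9.9 p [ 0.5413 -0.1873  0.1261] yaw 108.47 zax [ 0.0028 -0.0021 -1.    ] open 0.55 F [ 0.   0.5 -0.6] q [ 0.03  0.57  0.3   1.85 -0.23  0.76  2.35]
.545,-.1846,.076 -> [ 1.5  4.3 50.1] 
.545,-.1846,.046,108.7 -> [ 1.6  4.2 80.1] -0.2
```

Call:
send_rows(
  moves=[
    [[1, 4, 10], 0],
    [[2, 4, 30], 0],
    [[2, 4, 50], 0],
    [[2, 4, 65], 0],
    [[2, 4, 76], 0],
    [[2, 4, 80], 0],
    [[2, 4, 80], 0],
    [[2, 4, 80], 0],
  ],
)

```text
t: 10.7
position: [0.5453, -0.1844, 0.0467]
tool_rot: [0.584, 0.811, 0.0, 0.002]
contact_force: [0.0, 0.5, 1.3]
opening: 0.551
```

```bash
python3 w.py .545,-.1846,.046; python3 snap.py h scene 220 340 160 280 5
```

```text
t 10.7 p [ 0.5453 -0.1844  0.0467] yaw 108.47 zax [ 0.004  -0.0024 -1.    ] open 0.551 F [0.  0.5 1.3] q [ 0.06  0.7   0.25  1.86 -0.28  0.61  2.38]
.545,-.1846,.046 -> [-0.1 -0.3  0.7]
```

View pics/h_scene.png

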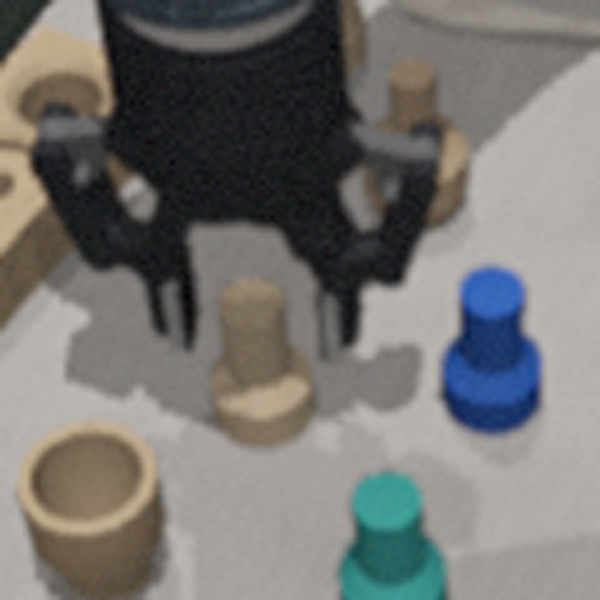

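The jaws straddle the bottle neck, which is centred at (252,320) px between the pads, and the neighbours are clear. Closing.

Call:
send_rows(
  moves=[
    [[0, 0, 0], 0],
    [[0, 0, 0], 0],
    [[0, 0, 0], 0],
    [[0, 0, 0], 0],
    [[0, 0, 0], 0],
    [[0, 0, 0], 0],
  ],
  grip=1,
  force=30,
)

```text
t: 11.35
position: [0.546, -0.1848, 0.0476]
tool_rot: [0.585, 0.811, 0.001, 0.003]
contact_force: [-1.0, 0.3, 5.7]
opening: 0.262
```

Call:
send_rows(
  moves=[
    [[0, 0, -15], 0],
    [[0, 0, -40], 0],
    [[0, 0, -70], 0],
    [[0, 0, -100], 0],
    [[0, 0, -120], 0],
    [[0, 0, -120], 0],
  ],
)

```text
t: 11.95
position: [0.5471, -0.1852, 0.1713]
tool_rot: [0.585, 0.811, 0.002, 0.006]
contact_force: [0.4, -0.5, -0.5]
opening: 0.264
```

```bash
python3 w.py .5551,.0152,.165,108.3 .5551,.0152,.062; python3 snap.py i scene 220 340 120 280 4
```

```text
t 11.95 p [ 0.5471 -0.1852  0.1713] yaw 108.44 zax [ 0.0113 -0.004  -0.9999] open 0.264 F [ 0.4 -0.5 -0.5] q [ 0.    0.51  0.33  1.82 -0.21  0.84  2.32]
.5551,.0152,.165,108.3 -> [187.6  70.9   5.5] 0.1
.5551,.0152,.062 -> [188.3  69.9 108.5]
```

View pics/i_scene.png

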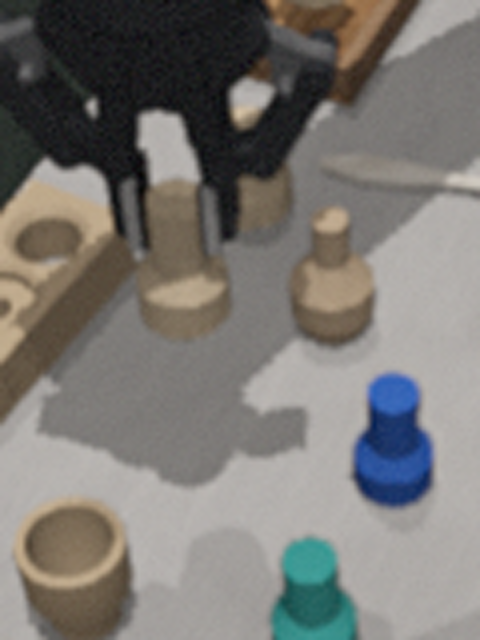

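Call:
send_rows(
  moves=[
    [[30, 10, 0], 0],
    [[65, 22, 2], 0],
    [[100, 36, 4], 0],
    [[130, 50, 5], 0],
    [[160, 62, 5], 0],
    [[182, 70, 5], 0],
    [[188, 70, 20], 0],
    [[188, 70, 40], 0],
  ],
)

```text
t: 12.8
position: [0.553, 0.0179, 0.1281]
tool_rot: [0.583, 0.812, 0.002, 0.004]
contact_force: [-0.0, 0.0, -0.8]
opening: 0.261
```

```bash
python3 w.py .5551,.0152,.1 .5551,.0152,.063,108.3;python3 snap.py j scene 310 450 180 360 4 .5551,.0152,.044,.022 .5551,.0152,.085,.019
```

```text
t 12.8 p [0.553  0.0179 0.1281] yaw 108.63 zax [ 0.0084 -0.0023 -1.    ] open 0.261 F [-0.   0.  -0.8] q [-0.33  0.53  0.28  1.9  -0.21  0.73  1.96]
.5551,.0152,.1 -> [-3.1  1.  28.1] 
.5551,.0152,.063,108.3 -> [-2.9  0.7 65.1] 0.3
```

View pics/j_scene.png

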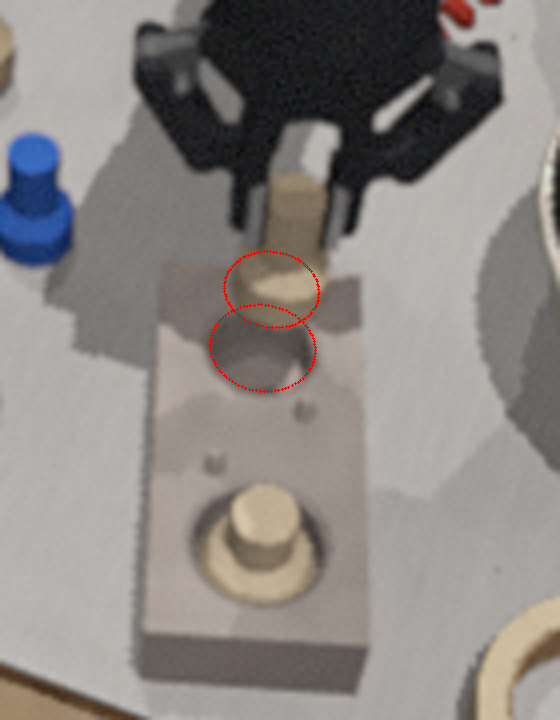

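Call:
send_rows(
  moves=[
    [[-2, 1, 5], 0],
    [[-3, 1, 15], 0],
    [[-3, 1, 25], 0],
    [[-3, 1, 28], 0],
    [[-3, 1, 28], 0],
  ],
)

```text
t: 13.35
position: [0.5522, 0.014, 0.0962]
tool_rot: [0.584, 0.812, -0.001, 0.002]
contact_force: [-0.1, 0.8, -1.0]
opening: 0.258
```

```bash
python3 w.py  .5551,.0152,.063,108.3;python3 snap.py k scene 310 450 180 360 4 .5551,.0152,.044,.022 .5551,.0152,.053,.019
```

```text
t 13.35 p [0.5522 0.014  0.0962] yaw 108.56 zax [ 0.002  -0.0038 -1.    ] open 0.258 F [-0.1  0.8 -1. ] q [-0.31  0.58  0.26  1.91 -0.23  0.67  1.98]
.5551,.0152,.063,108.3 -> [ 0.4  3.1 33.2] 0.3
```

View pics/k_scene.png

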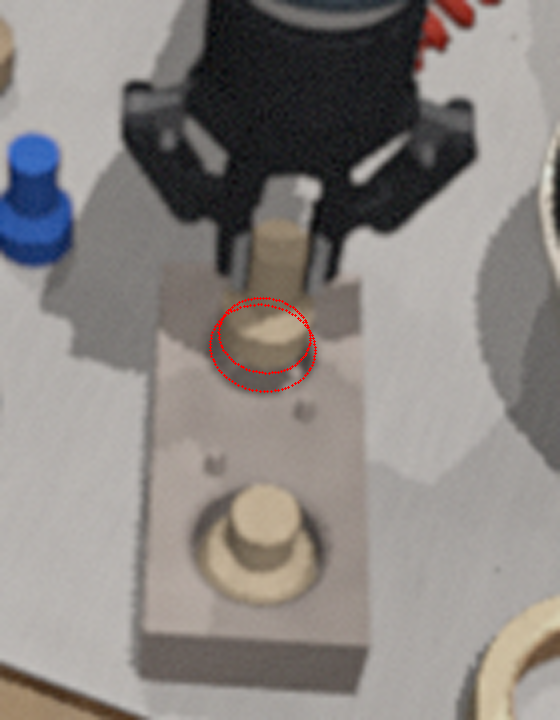

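Call:
send_rows(
  moves=[
    [[0, 3, 0], 0],
    [[0, 3, 3], 0],
    [[0, 3, 8], 0],
    [[0, 3, 14], 0],
    [[0, 3, 20], 0],
    [[0, 3, 25], 0],
    [[0, 3, 28], 0],
    [[0, 3, 30], 0],
  ],
)

```text
t: 14.2
position: [0.5553, 0.0148, 0.0662]
tool_rot: [0.584, 0.812, -0.001, 0.002]
contact_force: [0.4, -0.1, -0.5]
opening: 0.264
```

```bash
python3 w.py  .5551,.0152,.063,108.3
```

```text
t 14.2 p [0.5553 0.0148 0.0662] yaw 108.56 zax [ 0.0023 -0.0038 -1.    ] open 0.264 F [ 0.4 -0.1 -0.5] q [-0.3   0.64  0.25  1.91 -0.25  0.62  2.  ]
.5551,.0152,.063,108.3 -> [ 0.4 -0.1  3.2] 0.3
```

Call:
send_rows(
  moves=[
    [[0, 0, 1], 0],
    [[0, 0, 2], 0],
    [[0, 0, 3], 0],
    [[0, 0, 3], 0],
  ],
)

```text
t: 14.6
position: [0.5556, 0.0148, 0.0636]
tool_rot: [0.584, 0.812, -0.001, 0.002]
contact_force: [-0.7, 1.1, 3.2]
opening: 0.259
```

Call:
send_rows(
  moves=[
    [[0, 0, 0], 0],
    [[0, 0, 0], 0],
    [[0, 0, 0], 0],
    [[0, 0, 0], 0],
  ],
  grip=0,
)

```text
t: 15.0
position: [0.5556, 0.0148, 0.0636]
tool_rot: [0.584, 0.812, -0.001, 0.002]
contact_force: [-0.2, 0.4, -0.6]
opening: 0.501
```

Call:
send_rows(
  moves=[
    [[0, 0, -10], 0],
    [[0, 0, -30], 0],
    [[0, 0, -60], 0],
    [[0, 0, -100], 0],
    [[0, 0, -130], 0],
    [[0, 0, -130], 0],
  ],
)

```text
t: 15.6
position: [0.5582, 0.0152, 0.1985]
tool_rot: [0.584, 0.812, 0.002, 0.005]
contact_force: [-0.1, 0.5, -0.3]
opening: 0.497
```

```bash
python3 w.py .5551,.0152,.2;python3 snap.py l scene 310 450 180 360 4 .5551,.0152,.078,.012
```

```text
t 15.6 p [0.5582 0.0152 0.1985] yaw 108.53 zax [ 0.0112 -0.0024 -0.9999] open 0.497 F [-0.1  0.5 -0.3] q [-0.36  0.44  0.32  1.85 -0.17  0.87  1.94]
.5551,.0152,.2 -> [ 0.9 -2.9 -1.5]
```

View pics/l_scene.png

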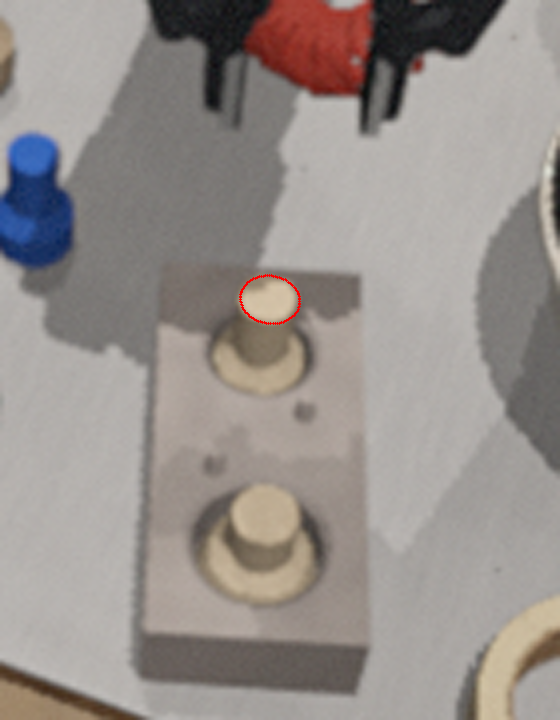

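Both cores are seated: bottle neck top about (270,299) px and squat neck top about (266,513). Now the cover.

```bash
python3 w.py .505,-.320,.16,84.1
```

```text
t 15.65 p [0.5568 0.0154 0.1962] yaw 108.55 zax [ 0.0077 -0.0027 -1.    ] open 0.499 F [-0.   0.4 -0.5] q [-0.36  0.44  0.32  1.85 -0.17  0.87  1.94]
.505,-.320,.16,84.1 -> [-301.3 -156.    36.7] 24.5
```

Call:
send_rows(
  moves=[
    [[-30, -15, 0], 3],
    [[-70, -35, 0], 6],
    [[-110, -57, 0], 10],
    [[-150, -78, 0], 14],
    [[-190, -99, 0], 18],
    [[-230, -119, 10], 22],
    [[-268, -139, 20], 24],
    [[-301, -156, 36], 24],
  ],
  grip=-1,
)

```text
t: 16.45
position: [0.5038, -0.3221, 0.16]
tool_rot: [0.741, 0.672, 0.002, 0.004]
contact_force: [0.8, -0.4, -0.4]
opening: 1.0
```

```bash
python3 w.py .505,-.320,.1,84.1 .505,-.320,.02,84.1; python3 snap.py n scene 150 350 100 280 4
```

```text
t 16.45 p [ 0.5038 -0.3221  0.16  ] yaw 84.42 zax [ 0.0072 -0.0034 -1.    ] open 1.0 F [ 0.8 -0.4 -0.4] q [ 0.17  0.57  0.44  1.77 -0.32  0.86  2.23]
.505,-.320,.1,84.1 -> [ 2.4  0.5 60. ] 0.3
.505,-.320,.02,84.1 -> [ 2.6e+00 -1.0e-01  1.4e+02] 0.3
```

View pics/n_scene.png

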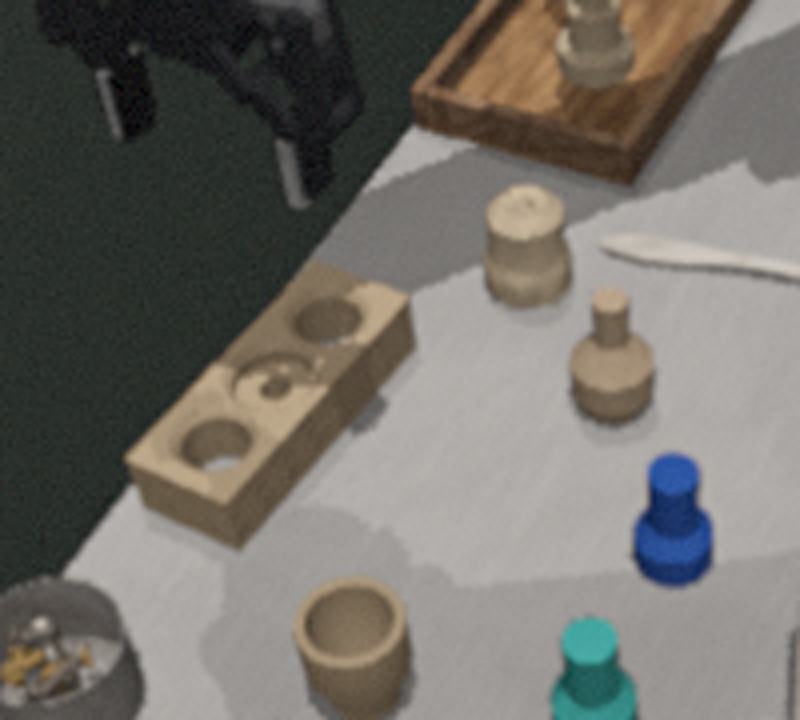

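Call:
send_rows(
  moves=[
    [[2, 0, 20], 0],
    [[2, 0, 45], 0],
    [[2, 0, 70], 0],
    [[2, 0, 80], 0],
    [[2, 0, 85], 0],
    [[2, 0, 85], 0],
  ],
)

```text
t: 17.1
position: [0.5, -0.3269, 0.0724]
tool_rot: [0.743, 0.67, -0.001, 0.003]
contact_force: [-0.6, -0.3, 0.1]
opening: 0.997
```

```bash
python3 w.py  .505,-.320,.02,84.1; python3 snap.py o scene 150 350 100 280 4
```

```text
t 17.1 p [ 0.5    -0.3269  0.0724] yaw 84.09 zax [ 0.0022 -0.0068 -1.    ] open 0.997 F [-0.6 -0.3  0.1] q [ 0.22  0.7   0.39  1.81 -0.38  0.7   2.28]
.505,-.320,.02,84.1 -> [ 7.7  4.1 52.4] -0.0
```

View pics/o_scene.png

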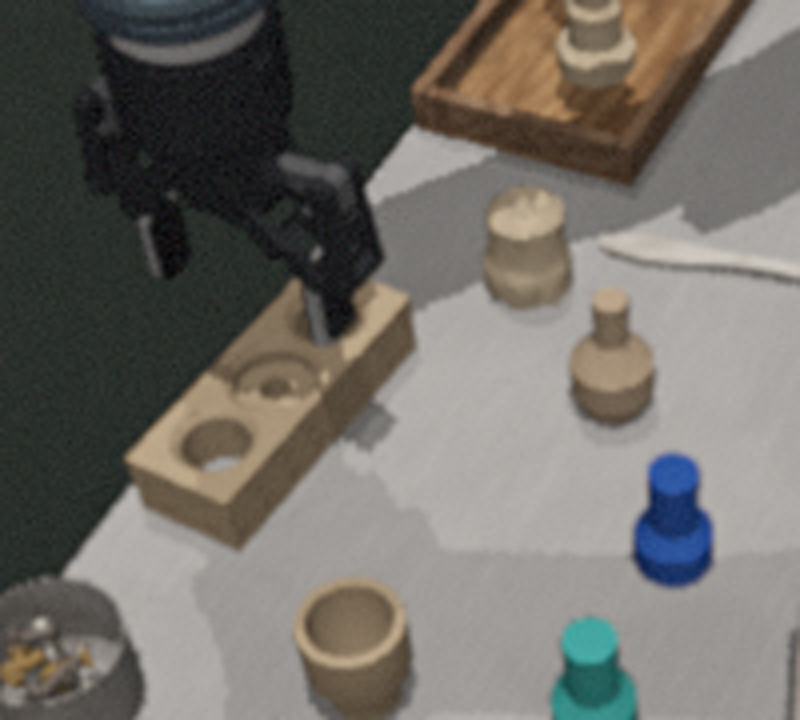

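Call:
send_rows(
  moves=[
    [[8, 4, 5], 0],
    [[8, 4, 10], 0],
    [[8, 4, 12], 0],
    [[8, 4, 12], 0],
  ],
)

```text
t: 17.55
position: [0.5052, -0.3196, 0.0609]
tool_rot: [0.743, 0.67, -0.001, 0.004]
contact_force: [-0.4, 0.1, 0.1]
opening: 0.999
```

```bash
python3 w.py  .505,-.320,.02,84.1
```

```text
t 17.55 p [ 0.5052 -0.3196  0.0609] yaw 84.09 zax [ 0.003  -0.0073 -1.    ] open 0.999 F [-0.4  0.1  0.1] q [ 0.21  0.72  0.38  1.81 -0.39  0.68  2.28]
.505,-.320,.02,84.1 -> [-0.1 -0.3 40.9] -0.0
```

Call:
send_rows(
  moves=[
    [[0, 0, 8], 0],
    [[0, 0, 16], 0],
    [[0, 0, 24], 0],
    [[0, 0, 32], 0],
    [[0, 0, 38], 0],
    [[0, 0, 41], 0],
    [[0, 0, 41], 0],
  ],
)

```text
t: 18.25
position: [0.505, -0.3198, 0.0193]
tool_rot: [0.743, 0.67, -0.001, 0.003]
contact_force: [-0.6, -0.6, 1.5]
opening: 1.004
```

```bash
python3 w.py  .505,-.320,.02,84.1; python3 snap.py p scene 150 350 100 280 4
```

```text
t 18.25 p [ 0.505  -0.3198  0.0193] yaw 84.09 zax [ 0.0022 -0.007  -1.    ] open 1.004 F [-0.6 -0.6  1.5] q [ 0.24  0.78  0.34  1.81 -0.42  0.61  2.3 ]
.505,-.320,.02,84.1 -> [-0.2 -0.  -0.7] -0.0
```

View pics/p_scene.png

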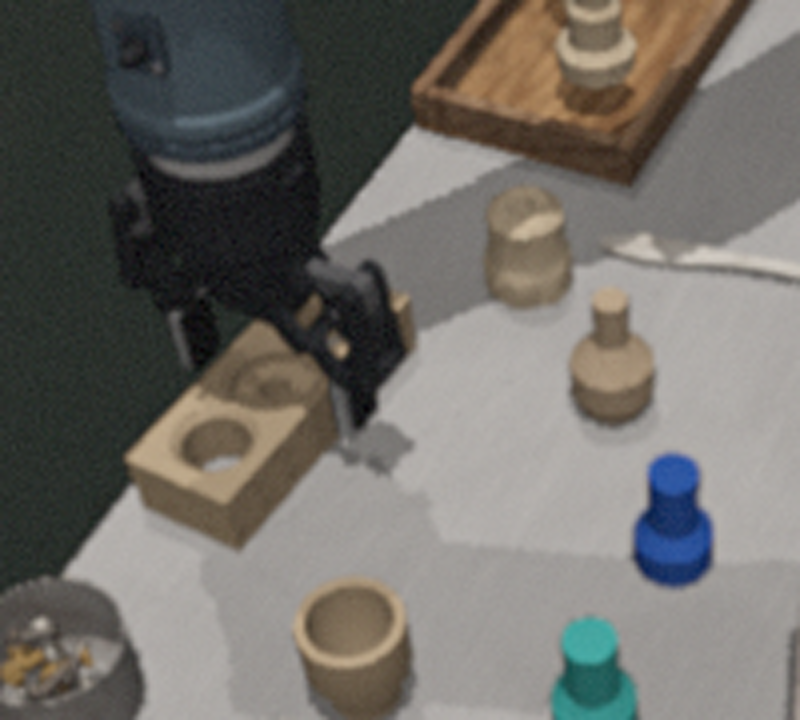

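The fingers straddle the slab at its recess, front pad about (350,400) px. Closing at 60 N.

Call:
send_rows(
  moves=[
    [[0, 0, 0], 0],
    [[0, 0, 0], 0],
    [[0, 0, 0], 0],
    [[0, 0, 0], 0],
    [[0, 0, 0], 0],
    [[0, 0, 0], 0],
    [[0, 0, 0], 0],
  ],
  grip=1,
  force=60,
)

```text
t: 19.0
position: [0.5056, -0.3203, 0.0205]
tool_rot: [0.743, 0.67, -0.001, 0.004]
contact_force: [-1.4, 0.6, 4.9]
opening: 0.667
```

Call:
send_rows(
  moves=[
    [[0, 0, -8], 0],
    [[0, 0, -20], 0],
    [[0, 0, -35], 0],
    [[0, 0, -50], 0],
    [[0, 0, -70], 0],
    [[0, 0, -90], 0],
    [[0, 0, -110], 0],
    [[0, 0, -110], 0],
  ],
)

```text
t: 19.8
position: [0.507, -0.3207, 0.1341]
tool_rot: [0.743, 0.67, -0.0, 0.007]
contact_force: [-0.1, -0.1, -3.2]
opening: 0.662
```

```bash
python3 w.py  .5988,.0296,.15,108.3; python3 snap.py q scene 110 350 60 280 3
```

```text
t 19.8 p [ 0.507  -0.3207  0.1341] yaw 84.07 zax [ 0.0092 -0.0105 -0.9999] open 0.662 F [-0.1 -0.1 -3.2] q [ 0.17  0.61  0.43  1.79 -0.34  0.8   2.24]
.5988,.0296,.15,108.3 -> [357.8  55.3 -18.7] -24.2
```

View pics/q_scene.png

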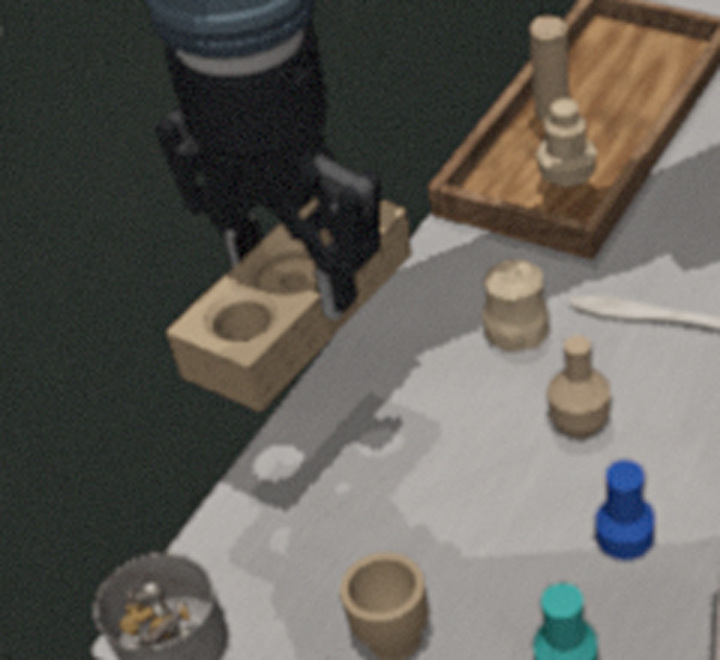

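Call:
send_rows(
  moves=[
    [[20, 3, -10], 0],
    [[50, 8, -20], -3],
    [[90, 14, -26], -6],
    [[135, 20, -28], -9],
    [[180, 27, -28], -13],
    [[220, 34, -28], -17],
    [[260, 40, -28], -20],
    [[295, 46, -28], -24],
  ],
)

```text
t: 20.65
position: [0.5816, -0.0283, 0.1571]
tool_rot: [0.586, 0.811, -0.002, 0.005]
contact_force: [1.3, -0.4, -3.1]
opening: 0.664
```

```bash
python3 w.py  .5988,.0296,.15,108.3
```

```text
t 20.65 p [ 0.5816 -0.0283  0.1571] yaw 108.31 zax [ 0.0051 -0.0086 -0.9999] open 0.664 F [ 1.3 -0.4 -3.1] q [-0.28  0.54  0.33  1.81 -0.22  0.82  2.04]
.5988,.0296,.15,108.3 -> [49.6 34.5  6.7] 0.0
```

Call:
send_rows(
  moves=[
    [[15, 12, 3], 0],
    [[32, 24, 6], 0],
    [[45, 32, 7], 0],
    [[50, 35, 7], 0],
    [[50, 35, 7], 0],
    [[50, 35, 7], 0],
  ],
)

```text
t: 21.25
position: [0.5989, 0.0285, 0.1497]
tool_rot: [0.586, 0.81, -0.002, 0.005]
contact_force: [0.4, -0.0, -2.6]
opening: 0.666
```

```bash
python3 w.py  .5988,.0296,.12,108.3; python3 snap.py r scene 290 470 150 360 3.5;python3 snap.py r top 180 350 120 320 3.5
```

```text
t 21.25 p [0.5989 0.0285 0.1497] yaw 108.22 zax [ 0.0048 -0.0096 -0.9999] open 0.666 F [ 0.4 -0.  -2.6] q [-0.36  0.57  0.32  1.77 -0.22  0.83  1.95]
.5988,.0296,.12,108.3 -> [ 1.3  0.2 29.7] -0.1
```

View pics/r_scene.png

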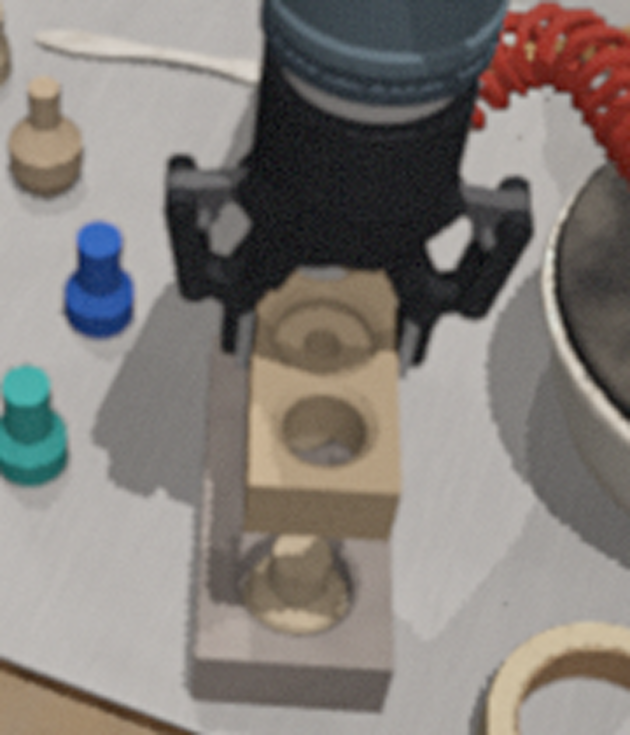

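View pics/r_top.png

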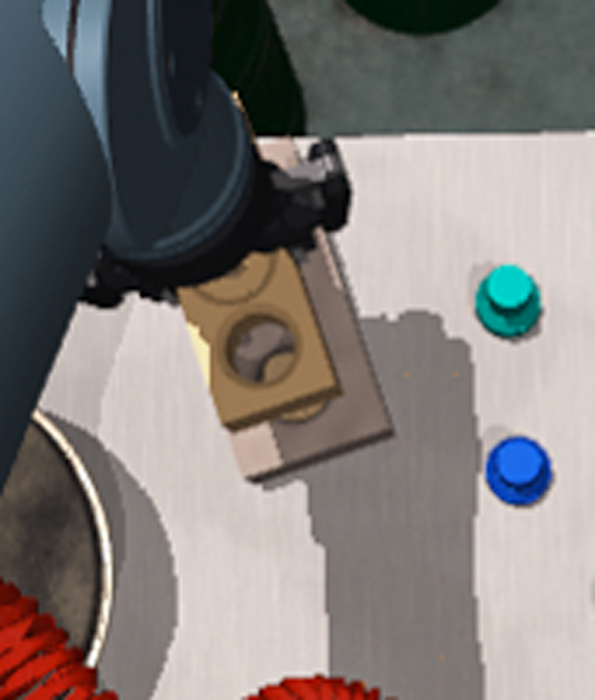

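```bash
cat > fc.py <<'E'
import sys; from h import *
from scipy.spatial.transform import Rotation as R
tag=sys.argv[1]; s=arm.sense(); p=s["position"]; z=p[2]+.0155
yaw0=np.arctan2(*R.from_quat(s["tool_rot"]).as_matrix()[1::-1,0])-np.pi/2
def half(sg,lo):
    def m(x,y,w):
        u=np.linspace(lo,.074,40);o=np.ones(40)
        q=np.vstack([np.c_[sg*u,.029*o],np.c_[sg*u,-.029*o],np.c_[sg*.076*o,np.linspace(-.027,.027,40)]])
        c,s_=np.cos(w),np.sin(w);P=np.c_[q@[[c,s_],[-s_,c]]+[x,y],np.full(len(q),z)]
        return np.vstack([P,circ(*loc(x,y,w,sg*.046,0),z,.017,80)])
    return m
out=[]
for n,sg in(("scene",1),("top",-1)):
    im=cv2.imread(f"pics/raw_{tag}_{n}.png")[:,:,::-1].copy(); c=Cam(n); m=half(sg,.025)
    r,f=fit(c,im,m,[p[0],p[1],yaw0],(.004,.004,.03)); out.append(r)
    print(n,np.round(r,4),round(f,1),"minus tcp mm",np.round((r[:2]-p[:2])*1000,1),"yaw deg",round(np.degrees(r[2]),2),"vs",round(np.degrees(yaw0),2))
    v=cv2.resize(im[:,:,::-1],None,fx=1,fy=1)
    x0,x1,y0,y1=(290,470,150,360) if n=="scene" else (180,350,120,320)
    v=cv2.resize(im[y0:y1,x0:x1,::-1],None,fx=2.8,fy=2.8,interpolation=2)
    for u in c.proj(m(*r)): cv2.circle(v,tuple(int(t) for t in (u-[x0,y0]+.5)*2.8),1,(0,0,255),-1)
    out.append(v)
a,b=out[1],out[3]; H=max(len(a),len(b)); a=np.pad(a,((0,H-len(a)),(0,0),(0,0)));b=np.pad(b,((0,H-len(b)),(0,0),(0,0)))
v=np.hstack([a,b]); k=min(1,800/v.shape[1],600/v.shape[0]); cv2.imwrite(f"pics/fc_{tag}.png",cv2.resize(v,None,fx=k,fy=k))
E
python3 fc.py r
```

```text
scene [0.5999 0.0299 0.313 ] 97.3 minus tcp mm [0.9 1.5] yaw deg 17.93 vs 18.19
top [0.5974 0.0292 0.304 ] 103.1 minus tcp mm [-1.6  0.8] yaw deg 17.42 vs 18.19
```

View pics/fc_r.png

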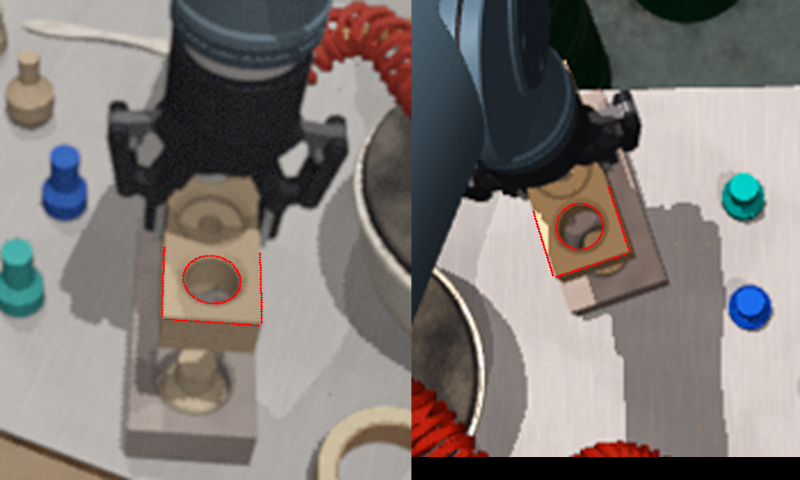

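```bash
python3 w.py  .5991,.0287,.112,108.3
```

```text
t 21.35 p [0.599  0.0284 0.1498] yaw 108.19 zax [ 0.0051 -0.0094 -0.9999] open 0.666 F [-0.3 -0.  -2.9] q [-0.36  0.57  0.32  1.77 -0.22  0.83  1.95]
.5991,.0287,.112,108.3 -> [ 0.7  0.1 37.8] -0.1
```

Call:
send_rows(
  moves=[
    [[0.5, 0.3, 10], 0],
    [[0.5, 0.3, 20], 0],
    [[0.5, 0.3, 30], 0],
    [[0.5, 0.3, 36], 0],
    [[0.5, 0.3, 38], 0],
    [[0.5, 0.3, 38], 0],
    [[0.5, 0.3, 38], 0],
  ],
)

```text
t: 22.05
position: [0.5996, 0.0286, 0.1121]
tool_rot: [0.586, 0.81, -0.002, 0.005]
contact_force: [-0.4, -0.1, -2.4]
opening: 0.664
```

```bash
python3 w.py  .5991,.0287,.112,108.3  .5991,.0287,.065,108.3; python3 snap.py s scene 290 470 150 360 3.5;python3 snap.py s top 180 350 120 320 3.5; python3 fc.py s
```

```text
t 22.05 p [0.5996 0.0286 0.1121] yaw 108.19 zax [ 0.0057 -0.0094 -0.9999] open 0.664 F [-0.4 -0.1 -2.4] q [-0.35  0.63  0.3   1.78 -0.24  0.76  1.96]
.5991,.0287,.112,108.3 -> [ 0.3 -0.4  0.1] -0.1
.5991,.0287,.065,108.3 -> [ 0.8 -0.5 47.1] -0.1
scene [0.6003 0.0303 0.3192] 101.2 minus tcp mm [0.6 1.7] yaw deg 18.29 vs 18.19
top [0.5986 0.0305 0.3173] 104.6 minus tcp mm [-1.1  1.9] yaw deg 18.18 vs 18.19
```

View pics/fc_s.png

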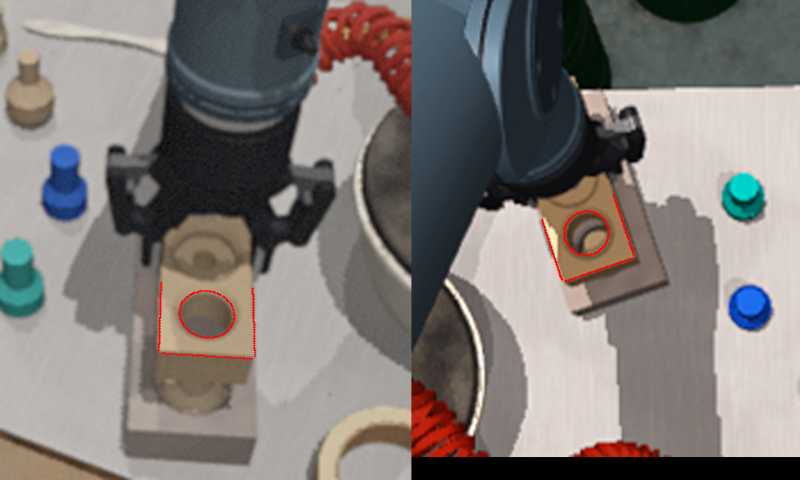

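```bash
python3 w.py  .599,.0279,.09,108.3
```

```text
t 22.15 p [0.5997 0.0286 0.1122] yaw 108.19 zax [ 0.006  -0.0093 -0.9999] open 0.664 F [-1.  -0.7 -3.3] q [-0.35  0.63  0.3   1.78 -0.24  0.76  1.96]
.599,.0279,.09,108.3 -> [-0.2 -0.9 22.2] -0.1
```

Call:
send_rows(
  moves=[
    [[-0.5, -0.8, 2], 0],
    [[-0.5, -0.8, 7], 0],
    [[-0.4, -0.8, 14], 0],
    [[-0.4, -0.8, 20], 0],
    [[-0.4, -0.8, 25], 0],
    [[-0.4, -0.8, 28], 0],
    [[-0.4, -0.8, 28], 0],
  ],
)

```text
t: 22.85
position: [0.5988, 0.0277, 0.0836]
tool_rot: [0.586, 0.81, -0.002, 0.005]
contact_force: [0.8, -0.3, -3.3]
opening: 0.666
```

```bash
python3 w.py  .599,.0279,.0645,108.3; python3 snap.py u scene 290 470 150 360 3.5;python3 snap.py u top 180 350 120 320 3.5; python3 fc.py u
```

```text
t 22.85 p [0.5988 0.0277 0.0836] yaw 108.19 zax [ 0.005  -0.0094 -0.9999] open 0.666 F [ 0.8 -0.3 -3.3] q [-0.34  0.67  0.29  1.79 -0.26  0.71  1.98]
.599,.0279,.0645,108.3 -> [ 0.4  0.2 19.1] -0.1
scene [0.5994 0.0291 0.3107] 97.2 minus tcp mm [0.1 1.4] yaw deg 17.8 vs 18.19
top [0.5982 0.0302 0.3252] 105.6 minus tcp mm [-1.1  2.6] yaw deg 18.63 vs 18.19
```

View pics/fc_u.png

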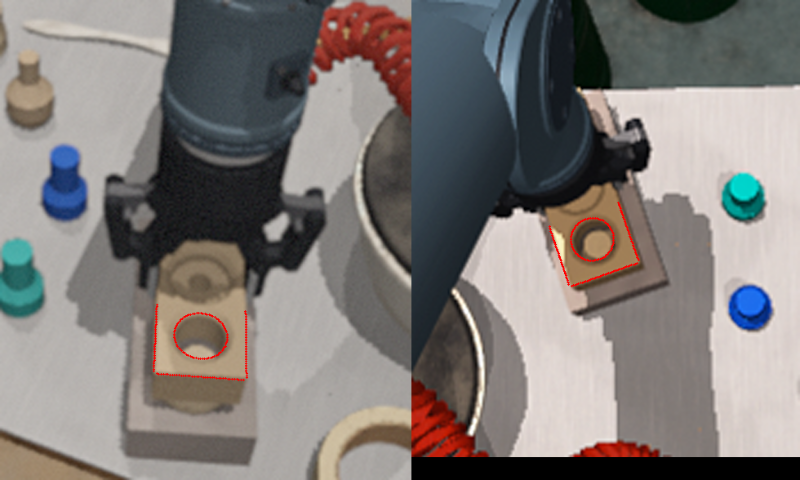

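The cover lines up with the block to within about 0.2 mm in both cameras. The bottle neck is already inside its hole, at (598,243) in the composite, and there is no contact force. Lowering over the cones.

Call:
send_rows(
  moves=[
    [[0, 0, 3], 0],
    [[0, 0, 6], 0],
    [[0, 0, 9], 0],
    [[0, 0, 11], 0],
    [[0, 0, 13], 0],
    [[0, 0, 15], 0],
    [[0, 0, 15], 0],
  ],
)

```text
t: 23.65
position: [0.5992, 0.0275, 0.069]
tool_rot: [0.586, 0.81, -0.002, 0.005]
contact_force: [0.5, -1.0, -3.9]
opening: 0.664
```

```bash
python3 w.py  .599,.0279,.0645,108.3
```

```text
t 23.65 p [0.5992 0.0275 0.069 ] yaw 108.19 zax [ 0.0056 -0.0094 -0.9999] open 0.664 F [ 0.5 -1.  -3.9] q [-0.33  0.69  0.28  1.8  -0.27  0.68  1.98]
.599,.0279,.0645,108.3 -> [ 0.4 -0.1  4.5] -0.1
```

Call:
send_rows(
  moves=[
    [[0.3, 0, 1], 0],
    [[0.4, 0, 2], 0],
    [[0.4, 0, 3], 0],
    [[0.4, 0, 4], 0],
    [[0.4, 0, 5], 0],
    [[0.4, 0, 5], 0],
  ],
)

```text
t: 24.25
position: [0.5991, 0.0279, 0.0645]
tool_rot: [0.586, 0.81, -0.002, 0.005]
contact_force: [-3.7, -0.1, 4.6]
opening: 0.668
```

```bash
python3 w.py  .599,.0279,.0645,108.3
```

```text
t 24.25 p [0.5991 0.0279 0.0645] yaw 108.19 zax [ 0.0055 -0.0091 -0.9999] open 0.668 F [-3.7 -0.1  4.6] q [-0.33  0.7   0.28  1.8  -0.27  0.68  1.99]
.599,.0279,.0645,108.3 -> [ 0.  -0.1  0. ] -0.1
```

Contact came at the expected height, with the vertical force changing sign. Releasing and backing off.

Call:
send_rows(
  moves=[
    [[0, 0, 0], 0],
    [[0, 0, 0], 0],
    [[0, 0, 0], 0],
    [[0, 0, 0], 0],
  ],
  grip=-1,
)

```text
t: 24.65
position: [0.5993, 0.0279, 0.0646]
tool_rot: [0.586, 0.81, -0.002, 0.005]
contact_force: [0.4, -0.5, -0.3]
opening: 1.005
```

Call:
send_rows(
  moves=[
    [[0, 0, -10], 0],
    [[0, 0, -30], 0],
    [[0, 0, -60], 0],
    [[0, 0, -95], 0],
    [[0, 0, -130], 0],
    [[0, 0, -130], 0],
  ],
)

```text
t: 25.25
position: [0.6019, 0.029, 0.2003]
tool_rot: [0.587, 0.81, 0.001, 0.008]
contact_force: [0.6, 0.1, -0.3]
opening: 1.001
```

```bash
python3 w.py  .63,-.202,.2; python3 snap.py v scene 310 440 210 360 4 .6425,.044,.066,.013 .5551,.0152,.078,.012
```

```text
t 25.25 p [0.6019 0.029  0.2003] yaw 108.16 zax [ 0.0152 -0.0078 -0.9999] open 1.001 F [ 0.6  0.1 -0.3] q [-0.38  0.51  0.35  1.73 -0.2   0.92  1.93]
.63,-.202,.2 -> [-228.2  -45.3    2.5]
```

View pics/v_scene.png

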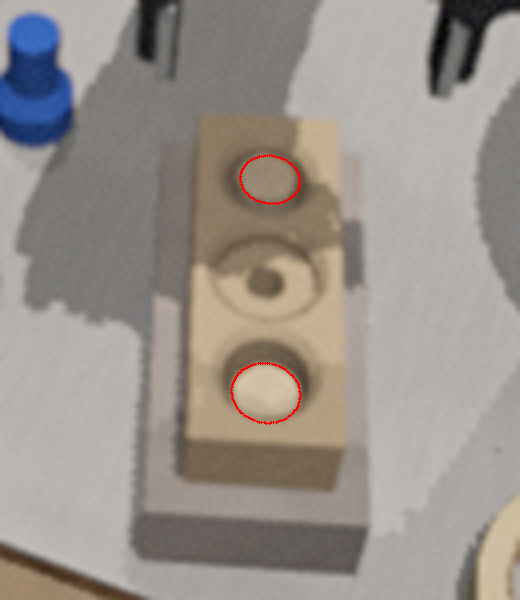

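The cover lies flat inside the block's outline, with the necks showing in both holes: red circles at (270,180) and (266,393) px. Next is the cup.

```bash
python3 w.py  .630,-.2023,.16,80
```

```text
t 25.3 p [0.6004 0.0291 0.1977] yaw 108.17 zax [ 0.0115 -0.0082 -0.9999] open 1.001 F [ 0.7 -1.2 -0.4] q [-0.38  0.51  0.35  1.74 -0.2   0.92  1.93]
.630,-.2023,.16,80 -> [-228.6  -44.4   39.9] 28.2
```

Call:
send_rows(
  moves=[
    [[-25, -5, 0], 4],
    [[-60, -11, 0], 8],
    [[-100, -19, 0], 12],
    [[-140, -27, 5], 16],
    [[-175, -34, 15], 20],
    [[-205, -40, 25], 24],
    [[-228, -45, 38], 28],
    [[-228, -45, 42], 28],
  ],
)

```text
t: 26.1
position: [0.6266, -0.2077, 0.1557]
tool_rot: [0.768, 0.64, -0.001, 0.007]
contact_force: [-0.0, -1.8, 0.6]
opening: 1.001
```

```bash
python3 w.py  .630,-.2023,.085,80
```

```text
t 26.1 p [ 0.6266 -0.2077  0.1557] yaw 79.65 zax [ 0.0074 -0.0113 -0.9999] open 1.001 F [-0.  -1.8  0.6] q [-0.06  0.68  0.46  1.61 -0.35  0.93  1.91]
.630,-.2023,.085,80 -> [ 6.6  1.8 70.6] -0.3
```

Call:
send_rows(
  moves=[
    [[4, 2, 15], 0],
    [[7, 2, 35], 0],
    [[7, 2, 55], 0],
    [[7, 2, 68], 0],
    [[7, 2, 71], 0],
    [[7, 2, 71], 0],
    [[7, 2, 71], 0],
  ],
)

```text
t: 26.8
position: [0.6309, -0.2022, 0.0855]
tool_rot: [0.768, 0.64, -0.0, 0.007]
contact_force: [0.3, 0.1, -0.3]
opening: 0.999
```

```bash
python3 w.py  .630,-.2023,.038,80;  python3 snap.py x scene 190 310 200 320 5 .63,-.2023,.056,.024; python3 snap.py x top 330 450 120 240 5 .63,-.2023,.056,.024
```

```text
t 26.8 p [ 0.6309 -0.2022  0.0855] yaw 79.66 zax [ 0.0087 -0.0117 -0.9999] open 0.999 F [ 0.3  0.1 -0.3] q [-0.04  0.77  0.42  1.63 -0.39  0.81  1.93]
.630,-.2023,.038,80 -> [ 0.2 -1.4 47.5] -0.3
```

View pics/x_scene.png

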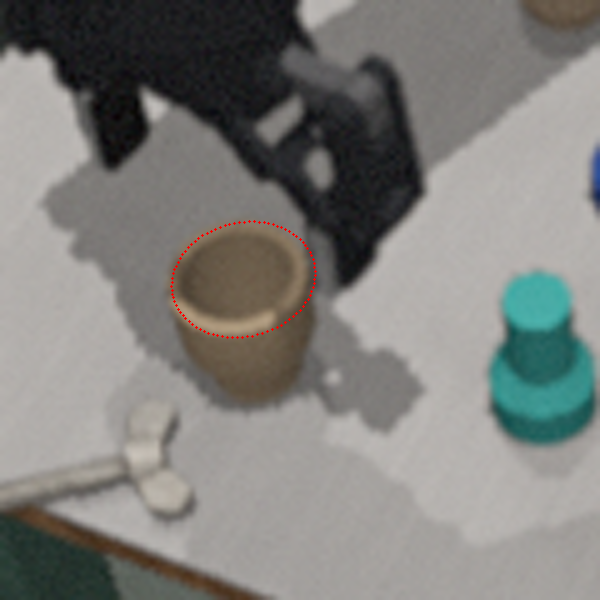

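View pics/x_top.png

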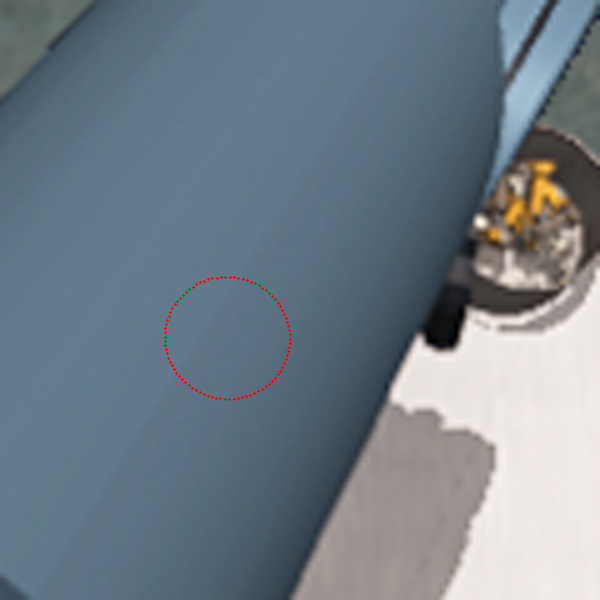

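Call:
send_rows(
  moves=[
    [[0, -1, 10], 0],
    [[0, -1, 20], 0],
    [[0, -1, 30], 0],
    [[0, -1, 40], 0],
    [[0, -1, 46], 0],
    [[0, -1, 48], 0],
    [[0, -1, 48], 0],
  ],
)

```text
t: 27.6
position: [0.6302, -0.2026, 0.0373]
tool_rot: [0.768, 0.64, -0.0, 0.007]
contact_force: [-0.5, 1.4, -0.0]
opening: 1.003
```

Call:
send_rows(
  moves=[
    [[0, 0, 0], 0],
    [[0, 0, 0], 0],
    [[0, 0, 0], 0],
    [[0, 0, 0], 0],
    [[0, 0, 0], 0],
    [[0, 0, 0], 0],
  ],
  grip=1,
  force=25,
)

```text
t: 28.2
position: [0.6307, -0.2028, 0.0379]
tool_rot: [0.768, 0.64, -0.0, 0.008]
contact_force: [-0.6, 0.1, 6.7]
opening: 0.545
```

```bash
python3 w.py  .630,-.2023,.038,80;  python3 snap.py y scene 190 310 200 320 5 .63,-.2023,.056,.024
```

```text
t 28.2 p [ 0.6307 -0.2028  0.0379] yaw 79.64 zax [ 0.0095 -0.0118 -0.9999] open 0.545 F [-0.6  0.1  6.7] q [-0.02  0.84  0.39  1.64 -0.42  0.74  1.95]
.630,-.2023,.038,80 -> [ 0.4 -0.8 -0.2] -0.4
```

View pics/y_scene.png

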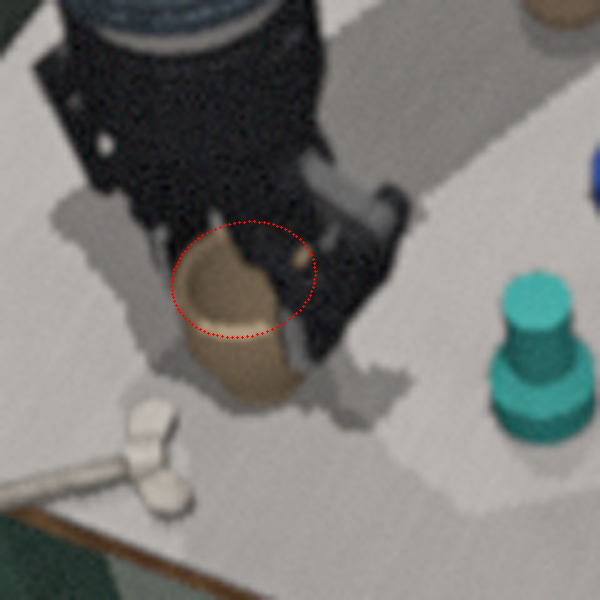

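Call:
send_rows(
  moves=[
    [[0, 0, -15], 0],
    [[0, 0, -40], 0],
    [[0, 0, -75], 0],
    [[0, 0, -110], 0],
    [[0, 0, -135], 0],
    [[0, 0, -135], 0],
  ],
)

```text
t: 28.85
position: [0.6316, -0.2023, 0.1777]
tool_rot: [0.768, 0.64, 0.002, 0.011]
contact_force: [-0.2, -0.5, 0.2]
opening: 0.542
```

```bash
python3 w.py .5988,.0296,.165
```

```text
t 28.85 p [ 0.6316 -0.2023  0.1777] yaw 79.63 zax [ 0.0166 -0.0137 -0.9998] open 0.542 F [-0.2 -0.5  0.2] q [-0.08  0.65  0.47  1.59 -0.34  0.96  1.89]
.5988,.0296,.165 -> [222.3 -74.2   9. ]
```

Call:
send_rows(
  moves=[
    [[25, -8, 0], 0],
    [[60, -20, 0], 0],
    [[100, -33, 0], 0],
    [[140, -47, 0], 0],
    [[175, -58, 0], 0],
    [[205, -68, 3], 0],
    [[222, -74, 8], 0],
    [[222, -74, 9], 0],
  ],
)

```text
t: 29.65
position: [0.5978, 0.0325, 0.1637]
tool_rot: [0.767, 0.642, 0.001, 0.009]
contact_force: [-0.2, -0.2, -0.2]
opening: 0.541
```

```bash
python3 w.py .5988,.0296,.13; python3 snap.py za scene 310 440 180 360 3.3 .5988,.0296,.08,.02
```

```text
t 29.65 p [0.5978 0.0325 0.1637] yaw 79.89 zax [ 0.0142 -0.0124 -0.9998] open 0.541 F [-0.2 -0.2 -0.2] q [-0.48  0.57  0.47  1.78 -0.31  0.86  1.52]
.5988,.0296,.13 -> [-2.4  0.9 33.8]
```

View pics/za_scene.png

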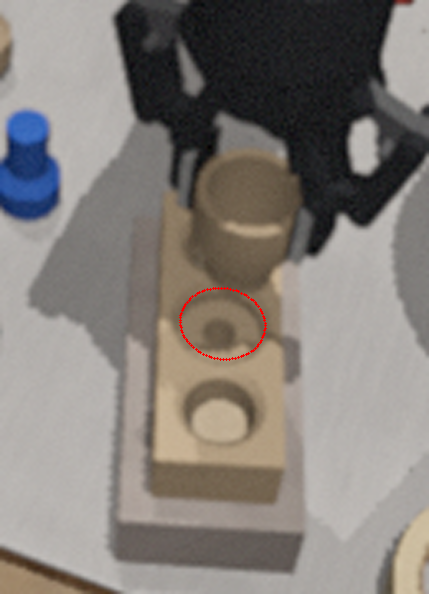

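Call:
send_rows(
  moves=[
    [[-2, 1, 3], 0],
    [[-2.4, 1, 12], 0],
    [[-2.4, 1, 22], 0],
    [[-2.4, 1, 32], 0],
    [[-2.4, 1, 36], 0],
    [[-2.4, 1, 36], 0],
    [[-2.4, 1, 36], 0],
  ],
)

```text
t: 30.4
position: [0.5995, 0.0266, 0.1282]
tool_rot: [0.768, 0.641, 0.001, 0.01]
contact_force: [0.4, 0.6, -0.6]
opening: 0.543
```

```bash
python3 w.py .5988,.0296,.108; python3 snap.py zb scene 310 440 180 360 3.3 .5988,.0296,.08,.02
python3 - <<'E'
from h import *
s=arm.sense();p=s["position"];z=p[2]+.018;c=Cam("scene");im=cv2.imread("pics/raw_zb_scene.png")[:,:,::-1].copy()
def m(x,y):
    # visible front part of rim only (toward camera, +x)
    a=np.radians(np.linspace(-70,80,80)); return np.vstack([np.c_[x+r*np.cos(a),y+r*np.sin(a),np.full(80,z)] for r in(.024,.019)])
r,f=fit(c,im,m,[p[0],p[1]],(.003,.003)); print(r,f,(r-p[:2])*1000)
def m2(x,y):
    a=np.radians(np.linspace(-100,110,100)); return np.c_[x+.016*np.cos(a),y+.016*np.sin(a),np.full(100,p[2]-.038)]
r2,f=fit(c,im,m2,[p[0],p[1]],(.003,.003)); print("foot",r2,f)
k=3.3;v=cv2.imread("pics/zb_scene.png")
for u in c.proj(np.vstack([m(*r),m2(*r2)])): cv2.circle(v,tuple(int(t) for t in (u-[310,180]+.5)*k),1,(255,0,0),-1)
cv2.imwrite("pics/zb2.png",v)
# recess fit in earlier picture v
im=cv2.imread("pics/raw_v_scene.png")[:,:,::-1].copy()
print("recess",fit(c,im,lambda x,y:circ(x,y,.08,.02),[.5988,.0296],(.003,.003)))
def cov(x,y,w): return np.vstack([rect(x,y,w,.08,.152,.058)]+[circ(*loc(x,y,w,a,0),.08,r,60) for a,r in((0,.02),(.046,.017),(-.046,.017))])
print("cover",fit(c,im,cov,[.5988,.0296,.318],(.003,.003,.03)))
E
```

```text
t 30.4 p [0.5995 0.0266 0.1282] yaw 79.73 zax [ 0.015  -0.0143 -0.9998] open 0.543 F [ 0.4  0.6 -0.6] q [-0.45  0.62  0.45  1.79 -0.34  0.79  1.55]
.5988,.0296,.108 -> [ 3.1 -1.5 20.1] 
[0.59996328 0.02756238] 83.87682342529297 [0.29157312 0.91231801]
foot [0.59789858 0.02562797] 39.81318664550781
recess (array([0.59077692, 0.03586079]), np.float64(59.27200698852539))
cover (array([0.59904205, 0.02880124, 0.31998965]), np.float64(71.61105346679688))
```

View pics/zb2.png

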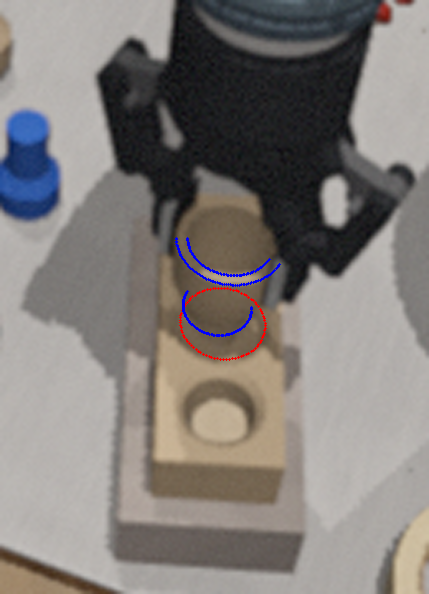

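```bash
python3 w.py .5985,.0282,.116 .5985,.0282,.109
```

```text
t 30.45 p [0.5997 0.0267 0.1284] yaw 79.72 zax [ 0.0156 -0.0141 -0.9998] open 0.543 F [-0.3 -0.3 -0.7] q [-0.45  0.62  0.45  1.79 -0.34  0.79  1.55]
.5985,.0282,.116 -> [ 1.5 -1.7 12.4] 
.5985,.0282,.109 -> [ 1.5 -1.8 19.4]
```

Call:
send_rows(
  moves=[
    [[1.5, -1, 0], 0],
    [[1.5, -1, 3], 0],
    [[1.5, -1, 7], 0],
    [[1.5, -1, 11], 0],
    [[1.5, -1, 14], 0],
    [[1.5, -1, 14], 0],
    [[1.5, -1, 14], 0],
  ],
)

```text
t: 31.15
position: [0.5991, 0.028, 0.1143]
tool_rot: [0.768, 0.641, 0.001, 0.01]
contact_force: [-0.5, 0.3, -0.4]
opening: 0.541
```

```bash
python3 w.py .5985,.0282,.108; python3 snap.py zc scene 310 440 180 360 3.3 .5990,.0288,.08,.02
```

```text
t 31.15 p [0.5991 0.028  0.1143] yaw 79.72 zax [ 0.0153 -0.0142 -0.9998] open 0.541 F [-0.5  0.3 -0.4] q [-0.44  0.64  0.43  1.8  -0.35  0.77  1.56]
.5985,.0282,.108 -> [ 0.1 -0.8  6.3]
```

View pics/zc_scene.png

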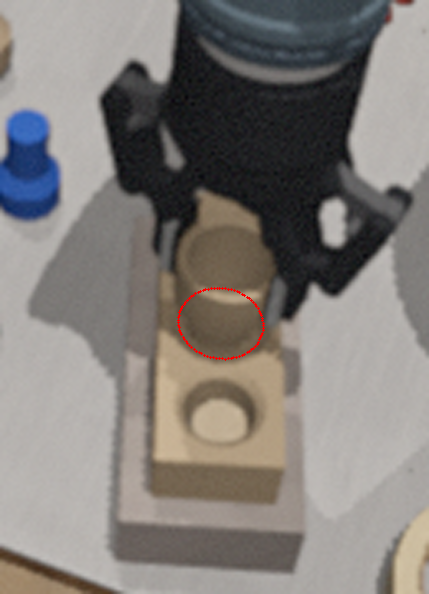

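The cup foot sits inside the recess circle, centred near (222,322) px, and there is no contact force. Lowering the last few millimetres.

Call:
send_rows(
  moves=[
    [[0, -0.8, 2], 0],
    [[0, -0.8, 4], 0],
    [[0, -0.8, 5], 0],
    [[0, -0.8, 6], 0],
    [[0, -0.8, 6.5], 0],
    [[0, -0.8, 6.5], 0],
  ],
)

```text
t: 31.8
position: [0.5986, 0.0281, 0.1079]
tool_rot: [0.768, 0.641, 0.001, 0.01]
contact_force: [-0.7, 0.3, -0.3]
opening: 0.54
```

```bash
python3 w.py .5985,.0282,.108
```

```text
t 31.8 p [0.5986 0.0281 0.1079] yaw 79.72 zax [ 0.0156 -0.0142 -0.9998] open 0.54 F [-0.7  0.3 -0.3] q [-0.44  0.65  0.43  1.8  -0.35  0.75  1.56]
.5985,.0282,.108 -> [ 0.1 -0.1 -0.1]
```

Call:
send_rows(
  moves=[
    [[0, 0, 0.5], 0],
    [[0, 0, 1], 0],
    [[0, 0, 1], 0],
  ],
)

```text
t: 32.1
position: [0.5988, 0.028, 0.1078]
tool_rot: [0.768, 0.641, 0.002, 0.01]
contact_force: [-2.2, -0.8, 7.4]
opening: 0.55
```

```bash
python3 w.py .5985,.0282,.108
```

```text
t 32.1 p [0.5988 0.028  0.1078] yaw 79.71 zax [ 0.016  -0.0138 -0.9998] open 0.55 F [-2.2 -0.8  7.4] q [-0.44  0.65  0.43  1.8  -0.35  0.75  1.56]
.5985,.0282,.108 -> [ 0.1 -0.4 -0.2]
```

Contact on the recess floor, at 7 N. Releasing.

Call:
send_rows(
  moves=[
    [[0, 0, 0], 0],
    [[0, 0, 0], 0],
    [[0, 0, 0], 0],
    [[0, 0, 0], 0],
  ],
  grip=-1,
)

```text
t: 32.5
position: [0.5988, 0.028, 0.1077]
tool_rot: [0.768, 0.641, 0.002, 0.01]
contact_force: [0.1, -0.2, -0.3]
opening: 0.998
```

Call:
send_rows(
  moves=[
    [[0, 0, -10], 0],
    [[0, 0, -30], 0],
    [[0, 0, -60], 0],
    [[0, 0, -95], 0],
    [[0, 0, -125], 0],
    [[0, 0, -125], 0],
  ],
)

```text
t: 33.1
position: [0.5996, 0.0295, 0.2377]
tool_rot: [0.768, 0.641, 0.005, 0.013]
contact_force: [0.8, -0.3, 0.2]
opening: 0.999
```

```bash
python3 w.py .56,-.2,.26; python3 snap.py zd scene 310 440 180 360 3.3 .5990,.0288,.126,.024
```

```text
t 33.1 p [0.5996 0.0295 0.2377] yaw 79.69 zax [ 0.024  -0.0126 -0.9996] open 0.999 F [ 0.8 -0.3  0.2] q [-0.51  0.48  0.52  1.72 -0.26  0.99  1.49]
.56,-.2,.26 -> [-233.1    2.7  -20.3]
```

View pics/zd_scene.png

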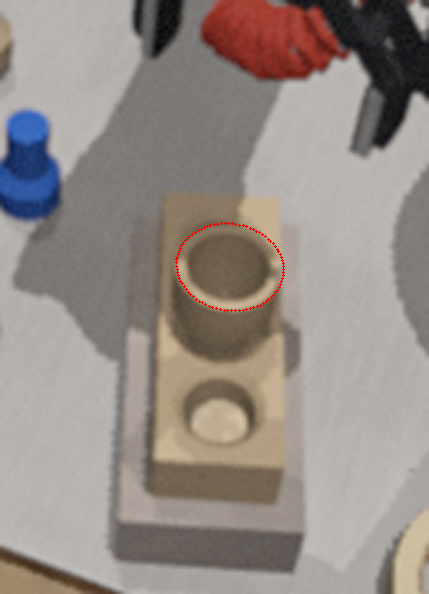

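The cup stands in the recess, its rim close to the predicted circle at (230,267) px. I'll clear the arm to the right for a full check.

Call:
send_rows(
  moves=[
    [[-40, 0, -5], 0],
    [[-80, 0, -10], 0],
    [[-120, 0, -15], 0],
    [[-160, 0, -20], 0],
    [[-200, 0, -20], 0],
    [[-233, 0, -20], 0],
    [[-260, -20, -20], 0],
    [[-260, -40, -20], 0],
  ],
)

```text
t: 33.95
position: [0.5093, -0.2234, 0.2562]
tool_rot: [0.77, 0.638, 0.002, 0.012]
contact_force: [-0.4, -0.5, 0.2]
opening: 0.998
```

```bash
python3 w.py
python3 - <<'E'
from h import *
V=[]
for n,b,k in(("scene",(310,440,210,360),3),("top",(200,320,130,280),3)):
    c=Cam(n);im=grab_frame(n);cv2.imwrite(f"pics/final_{n}.png",im[:,:,::-1])
    a=np.linspace(0,2*np.pi,1)
    def cov(x,y,w,z): return np.vstack([rect(x,y,w,z,.152,.058)]+[circ(*loc(x,y,w,q,0),z,.017,60) for q in(.046,-.046)])
    r,f=fit(c,im,lambda x,y,w:cov(x,y,w,.08),[.599,.029,.319],(.003,.003,.03)); print(n,"cover",np.round(r,4),f)
    rz,fz=fit(c,im,cov,[.599,.029,.319,.08],(.003,.003,.03,.004)); print(n,"cover zfree",np.round(rz,4),fz)
    q,f=fit(c,im,lambda x,y:np.vstack([circ(x,y,.126,.024),circ(x,y,.126,.019)]),[.599,.029],(.003,.003)); print(n,"cup",np.round(q,4),f)
    x0,x1,y0,y1=b; v=cv2.resize(im[y0:y1,x0:x1,::-1],None,fx=k,fy=k,interpolation=2)
    for u in c.proj(np.vstack([cov(*r,.08),circ(*q,.126,.024)])): cv2.circle(v,tuple(int(t) for t in (u-[x0,y0]+.5)*k),1,(0,0,255),-1)
    V.append(v)
cv2.imwrite("pics/final.png",np.hstack(V))
E
```

```text
t 33.95 p [ 0.5093 -0.2234  0.2562] yaw 79.33 zax [ 0.0188 -0.0155 -0.9997] open 0.998 F [-0.4 -0.5  0.2] q [-0.13  0.38  0.59  1.82 -0.24  0.99  1.94]
scene cover [0.5993 0.0287 0.3234] 76.17659759521484
scene cover zfree [0.5982 0.0284 0.324  0.0781] 76.11250305175781
scene cup [0.6034 0.03  ] 79.41405487060547
top cover [0.5976 0.0292 0.3273] 110.1370849609375
top cover zfree [0.5961 0.0281 0.3277 0.0865] 110.45899200439453
top cup [0.5952 0.0288] 105.91421508789062
```

View pics/final.png

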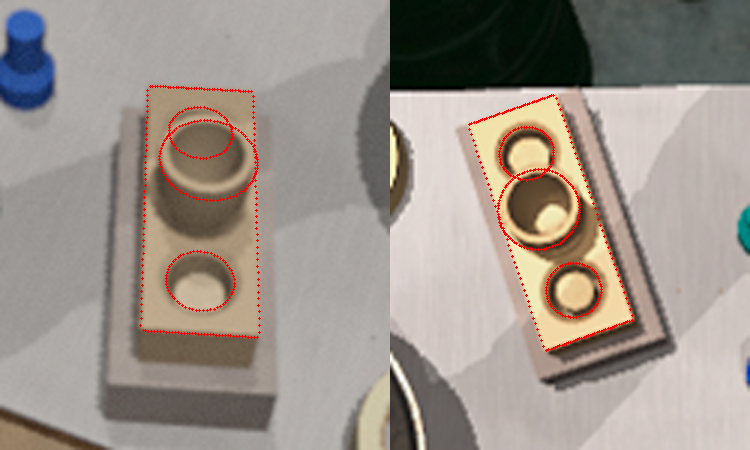

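View pics/final_top.png

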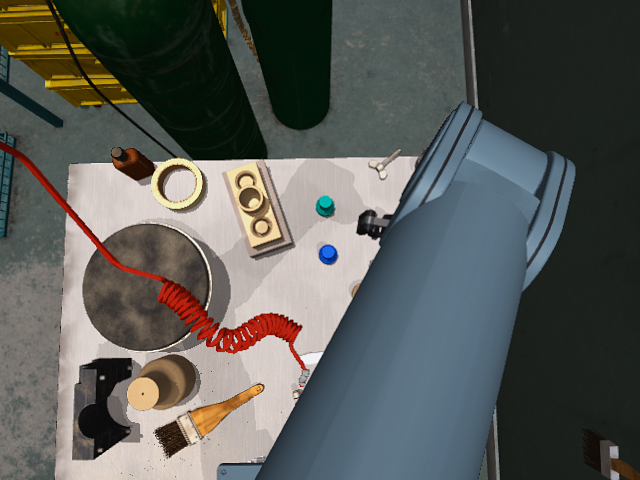

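The cover agrees with the block pose to about 1 mm in both cameras. The cup rim fits look off, at x = 603 mm from one camera and 595 mm from the other, so I'll look closer.

Run:
```python
from h import *
V=[]
for n,b,k in(("scene",(350,400,235,295),7),("top",(225,280,170,225),7)):
    c=Cam(n);im=cv2.imread(f"pics/final_{n}.png")
    x0,x1,y0,y1=b; v=cv2.resize(im[y0:y1,x0:x1],None,fx=k,fy=k,interpolation=2)
    x,y=(.5993,.0287) if n=="scene" else (.5976,.0292)
    for P,col in((circ(x,y,.126,.024),(0,0,255)),(circ(x,y,.126,.019),(0,255,0)),(circ(x,y,.08,.02),(255,0,0)),(circ(x,y,.07,.016),(255,0,255))):
        for u in c.proj(P): cv2.circle(v,tuple(int(t) for t in (u-[x0,y0]+.5)*k),1,col,-1)
    V.append(v)
H=max(map(len,V)); cv2.imwrite("pics/cupz.png",np.hstack([np.pad(v,((0,H-len(v)),(0,0),(0,0))) for v in V]))
```

```text
(no output)
```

View pics/cupz.png

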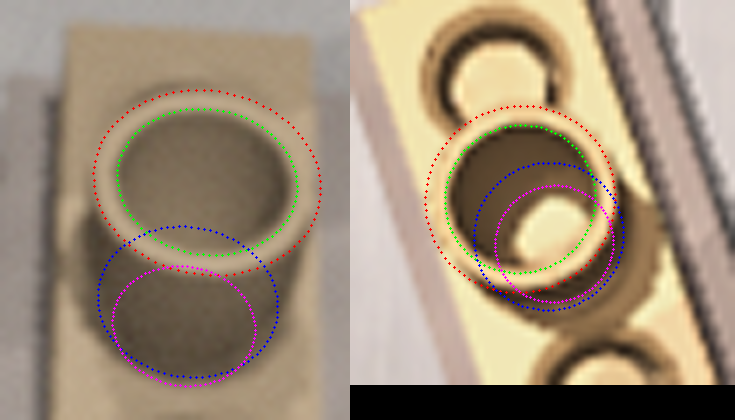

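With the predicted poses drawn in, the rim and foot outlines lie within 1–2 mm of the cup in both views (rim (205,180), foot (183,325)). So the automatic cup fit had locked onto the wrong edge. The cup is upright and in its recess, so I'm handing in.

Run:
```python
from bench import ticket, arm
print(arm.sense()["t"]); print(ticket.hand_in())
```

```text
34.05
the job is handed in; nothing more can be done
None
```

The mould is cored up and closed, and I handed the job in at 34 s of the 131 s allowed. In order, I stood the squat core in the large pocket and the bottle core in the small one. I then laid the cover on its cones and stood the pouring cup in its recess. I did not touch the long-necked core, the broken core, the blue and turquoise look-alikes or the hose.

**Last checks that agreed:**
- **Cores:** both necks showed at their predicted spots, inside the cover's end holes.
- **Cover:** it lines up with the block to about 1 mm and 0.5° in both cameras. It made contact at the expected seated height.
- **Cup:** it touched down at the expected recess-floor height. Its outline matches an upright, seated cup to within 1–2 mm in both views.
- **Forces:** the tool force readings stayed below about 8 N, and the arm ended clear of everything.

**Checks that disagreed:**
- **Automatic cup-rim fit:** it gave centres about 8 mm apart between the two cameras. An overlay of the predicted outline showed it had locked onto the wrong edges.
- **Free-height fit of the cover's top face:** it gave 78 mm from one camera and 86 mm from the other, against 80 mm expected. That settles nothing by itself, so I relied on the contact height and the alignment.

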